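# Load the control vials into the leaning feed tube

## Robot

A 6-joint arm with a two-finger parallel gripper is mounted at the origin on the work surface. World frame = base frame: x ahead of the robot, y to its left, z up, the work surface at z = 0. Lengths are in m, angles in degrees, forces in N, time in s.
With the tool pointing down it reaches from about 0.375 to 0.9 m from the base axis. Payload 3.1 kg.
Tool frame: the origin (TCP) lies midway between the tips of the shut fingers; the grasp point (between the pads) lies 19 mm behind it; x points along the fingers, z is the direction in which the jaws open and shut, and the axes are right-handed (so a half turn about x gives the same grasp; the last joint's range is limited). The gripper opens to 87 mm and grips with 3 to 60 N. Pads are 19 mm wide; open, the fingers measure 117 mm over their backs; the gripper's body (75 mm by 190 mm) begins 51 mm behind the grasp point.
Start: joints at [61.564, 30.224, 82.088, -0, 67.689, -10.227], TCP at [0.195, 0.594, 0.223] pointing down, gripper open.
Joint ranges: [-176.69, 176.69], [-43.24, 126.21], [12.49, 139.97], [-82, 262], [0, 151.66], [-163.58, 163.58]. Speed limits (degrees/s): [159.86, 159.86, 180, 180, 180, 180].

## Interface

Orientations are given as a 3x3 rotation matrix whose columns are the frame's x, y, z axes.
In Python, from rig import * gives the robot as it stands.
- The arm moves only by the tool play_rows, never from a script. Its argument "rows" is a list that holds one entry, the list of rows, each a list of 7 numbers: the shift along the tool's x, y, z in m, then the turn, a rotation vector about the tool's x, y, z in degrees, then the finger opening in m, from 0 to 0.087. A call has 1 to 12 rows; each row is the pose to reach, as a shift and turn from the pose commanded when the call began, along the tool's axes at that moment; what a row does not reach only later rows make up. A row lasts 1/10 s, in which the tool goes at most 50 mm and 8.59 degrees, less where a joint would pass 70% of its speed; a pose out of reach is approached as far as the arm can. A call with a gripper value outside its range is refused whole. The fingers move at their own pace and stop on an object; the grip force is fixed at half the most. Time passes only in rows, so rows that repeat a pose let the fingers close. It gives the time, the measured TCP pose, the force and the opening at its end, in the units of the state.
- read_state(): the state, without advancing time (a new reading comes with each control period).
- capture(name): name is "scene" or "top" or "wrist"; returns a dict with "pixels" (400x640x3 uint8, red, green, blue), "intrinsics" (3x3 intrinsics, pixels), "k1" (the pictures are not rectified: a ray, as slopes to the right and down, at radius r is drawn at 1 + k1 r^2 times it, then the intrinsics apply), "rvec" (rotation vector, rad) and "tvec" (3), from world to camera coordinates, as OpenCV has them. Camera axes: x right, y down, z forward; pixel columns grow to the right and rows downward; lengths in m; the calibration is good to about 2 mm. A picture is of the moment at which its call begins. There is no depth.
- hand_in(): hands the job in, once; it reports no verdict.
Trained networks look in the newest picture that a camera, given by its name, has taken for a name from the list of things; names that differ only in an ending like _2 or _b are one class to them, and where a whole thing is asked for, a point or a joint stands for the part that bears it (a point fixed in the world has none). Each returns a list of dicts, best first, with "p" (0 to 1); they miss things now and then, are a little off and sometimes report something else, mostly with a low value. They report only what shows in the picture. A call takes as long as a camera call. They do not tell look-alikes from the thing itself.
- trace(camera, target): "mask" (400x640 bool, what is visible of it) and "at" ([column, row] in pixels, amid what is visible of it).
The state is a dict: "time_s": time; "joint_positions": joint angles; "qvel": joint speeds; "tau": joint torques, N m; "position": TCP position; "tcp_rot": TCP orientation; "force": force on the tool from outside, world axes, zero at the start; "moment": the same for the moment, N m; "opening": opening from 0.0 (shut) to 1.0 (fully open).
Only numpy, scipy, OpenCV 4.12 (cv2) and the standard library are available. Lean on these libraries where they do the work, as an engineer would, in place of code of your own. Each camera call takes 0.05 s, during which the arm holds its last target.

## Task

Set up the control run beside the plasma machine: slide the blue-capped vial and then the white-capped vial, caps up, end to end into the leaning feed tube so that blue rests on the tube's floor and white rests on blue, and stand the yellow-capped vial upright, cap up, inside the white ring on the grey reader. Leave everything else where it is.

Things in the scene. Friction and masses are not known exactly. Their poses are not given: they have to be found in the camera images.
- vial_blue_center (a point): glass vial with a blue cap, a closed round cylinder 26 mm in diameter and 55 mm tall (cap included, the top 15 mm), about 40 g, foot edge bevelled 3 x 4 mm; starts standing cap up on the tray. This point: its centre, half-way up (27.5 mm above its foot), z along its axis towards the cap
- vial_blue_cap (a point): centre of the flat top of the blue-capped vial, 27.5 mm from its centre
- vial_white_center (a point): glass vial with a white cap, a closed round cylinder 26 mm in diameter and 55 mm tall (cap included, the top 15 mm), about 40 g, foot edge bevelled 3 x 4 mm; starts standing cap up on the tray. This point: its centre, half-way up (27.5 mm above its foot), z along its axis towards the cap
- vial_white_cap (a point): centre of the flat top of the white-capped vial, 27.5 mm from its centre
- vial_yellow_center (a point): glass vial with a yellow cap, a closed round cylinder 26 mm in diameter and 55 mm tall (cap included, the top 15 mm), about 40 g, foot edge bevelled 3 x 4 mm; starts standing cap up on the tray. This point: its centre, half-way up (27.5 mm above its foot), z along its axis towards the cap
- vial_yellow_cap (a point): centre of the flat top of the yellow-capped vial, 27.5 mm from its centre
- tube: feed tube (gravity magazine): fixed octagonal aluminium tube, bore 33 mm across flats, wall 3 mm, 100 mm long, leaning 32 degrees from vertical, open upper end roughly towards the robot, lower end closed, a 14 mm slot along its upper side. Origin: centre of its inner floor; z runs up the bore to the mouth, x to the slotted side. A vial let go in it slides down by itself
- tube_mouth (a point): centre of the feed tube's open upper end, 100 mm from its floor along its z, about 130 mm above the table; two vials fill the tube, the upper one standing 10 mm out of the mouth
- ring_floor (a point): centre of the floor inside the white keeper ring on the grey reader block (fixed). The block is 100 x 100 mm and 35 mm high; the ring on top of it has a 33 mm bore, 43 mm outer diameter and stands 18 mm above this floor
- feeder: feed unit that carries the tube, fixed: white base plate 150 x 110 x 12 mm, origin at the centre of its underside, on the table; a white motor housing 57 mm high on its -y side (y -28 to -54 mm). The tube leans over its front (-x); the tube's floor is 30 mm in +x of the origin and 45 mm up
- tray: shallow steel tray, fixed, 210 x 260 mm, floor 4 mm above the table, rim 9 mm; origin at the centre of its underside. The three vials, a jar and forceps are on it
- jar: bystander: small jar with a red lid, 38 mm in diameter, 50 mm tall, on the tray; origin under its centre
- forceps: bystander: steel forceps, 120 mm long, lying on the tray; origin about its middle
- bottle: bystander: clear water bottle with a red cap, 64 mm in diameter, 190 mm tall; origin under its centre
- cup: bystander: clear cup, 70 mm wide, 85 mm tall; origin under its centre
- tape: bystander: roll of white tape lying flat, 80 mm in diameter, 20 mm high; origin under its centre
- bowl: bystander: steel bowl, 100 mm wide, 40 mm high; origin under its centre
- carton: bystander: cardboard carton 60 x 110 x 50 mm; origin under its centre
There are look-alikes about, which are no part of the job. Leave any turquoise look-alike of the part that bears vial_yellow_center alone.

How it is judged (in metres and radians):
On the way, in this order (a step that is already met when the one before it is completed fails the run):
1. the blue-capped vial rests on the floor of the feed tube, cap up (x of vial_blue_center in the frame of tube between -0.007 and 0.007 m and y of vial_blue_center in the frame of tube between -0.007 and 0.007 m and z of vial_blue_center in the frame of tube between 0.0215 and 0.0335 m and z of vial_blue_cap in the frame of tube above 0.0425 m), for 0.2 s.
2. the white-capped vial rests on the blue one in the feed tube, cap up (x of vial_white_center in the frame of tube between -0.007 and 0.007 m and y of vial_white_center in the frame of tube between -0.007 and 0.007 m and z of vial_white_center in the frame of tube between 0.0745 and 0.0905 m and z of vial_white_cap in the frame of tube above 0.0975 m), for 0.2 s.
At the end, for the whole second after the job is handed in: Caps up, centres: blue 27.5 +-6 mm and white 82.5 +-8 mm above the feed tube's floor, both within 7 mm of its axis in tube x and y; yellow in the ring within 7 mm of its axis, 57.5 to 67.5 mm above the table, upright within 0.12 rad (all of step 1 and all of step 2 and horizontal distance between vial_yellow_center and ring_floor below 0.007 m and height (world z) of vial_yellow_center between 0.0575 and 0.0675 m and height (world z) of vial_yellow_cap above 0.08 m and angle between vial_yellow_center's own z axis and vertical below 0.12 rad); the robot touches nothing.
It fails at once if the jar, forceps, bottle, cup, tape, bowl or carton is moved by more than 30 mm (distance of any of jar, forceps, bottle, cup, tape, bowl, carton from where it was at the start of the episode above 0.03 m).
It also fails if it takes over 67 s, if anything falls off the work surface, if the arm or the gripper's body presses on something with over 40 N, if the wrist force passes 120 N, or if a joint passes its speed limit or range.

## Working session

There is one attempt and no reset: what is moved stays moved. The work goes in short steps, Python scripts to look and compute and a tool call to move; the robot and the scene stay as the last step left them, time stands still between calls to the robot, and variables do not carry over. Pictures are saved under pics/ and viewed, and the job is handed in when it is done.

Besides the shell and the picture viewer there is one more tool, called after ">>>" by a JSON object that holds its "op" and its "data", one argument or row to a line. play_rows: Moves the arm, as the interface text tells. Its arguments: {"type":"object","properties":{"rows":{"type":"array"}},"required":["rows"]}

```bash
ls; mkdir -p pics
python3 - <<'E'
from rig import *
import cv2,pickle
s=read_state();print({k:s[k] for k in('time_s','position','tcp_rot','opening')})
for n in('scene','top','wrist'):
    c=capture(n);cv2.imwrite(f'pics/{n}0.png',c['pixels'][:,:,::-1]);pickle.dump(c,open(f'{n}0.pkl','wb'))
    print(n,c['intrinsics'],c['k1'],c['rvec'],c['tvec'])
    for t in('vial_blue_center','vial_white_center','vial_yellow_center','tube','feeder','ring_floor','tube_mouth','tray'):
        try:
            for d in trace(n,t)[:4]: print(t,round(d['p'],2),d['at'],d['mask'].sum())
        except Exception as e: print(t,e)
E
```

```text
pics
{'time_s': 0.0, 'position': array([0.19491786, 0.59303786, 0.22155635]), 'tcp_rot': array([[-1.02918951e-03, -9.49927083e-01,  3.12469964e-01],
       [-1.95160475e-03,  3.12471442e-01,  9.49925149e-01],
       [-9.99997566e-01,  3.67835134e-04, -2.17547454e-03]]), 'opening': 1.001194551817349}
scene [[361.99853101   0.         315.5191434 ]
 [  0.         361.99853101 202.56265853]
 [  0.           0.           1.        ]] -0.04373302564221944 [ 0.74197111  2.62621647 -1.0370484 ] [ 0.45588636 -0.20235886  1.298362  ]
vial_blue_center 0.54 [382.3, 271.6] 6154
vial_blue_center 0.44 [372.8, 238.2] 173
vial_blue_center 0.39 [409.4, 273.5] 207
vial_white_center 0.7 [370.8, 272.5] 189
vial_white_center 0.48 [230.1, 215.0] 390
vial_yellow_center 0.55 [410.9, 274.0] 165
vial_yellow_center 0.48 [424.6, 322.8] 221
vial_yellow_center 0.37 [369.4, 271.7] 211
vial_yellow_center 0.27 [348.1, 280.5] 39
tube 0.63 [256.3, 134.3] 437
feeder 0.58 [256.1, 150.2] 1407
ring_floor 0.57 [312.8, 210.6] 1103
tube_mouth 0.66 [255.5, 135.2] 442
tray 0.76 [380.7, 272.4] 6409
top [[436.7064851    0.         320.18145359]
 [  0.         436.7064851  202.61311956]
 [  0.           0.           1.        ]] -0.08149356117743752 [ 2.14898725 -2.06056679  0.23089243] [0.05896285 0.61587904 1.06914227]
vial_white_center 0.65 [243.5, 220.7] 121
vial_yellow_center 0.65 [177.8, 223.6] 145
vial_yellow_center 0.44 [212.5, 249.5] 132
tube 0.67 [471.5, 217.1] 445
feeder 0.86 [463.3, 222.1] 2366
feeder 0.16 [245.5, 242.4] 6702
ring_floor 0.94 [339.6, 225.2] 1453
tube_mouth 0.72 [470.6, 221.9] 388
tray 0.89 [245.3, 239.0] 6705
tray 0.68 [209.6, 206.8] 226
wrist [[290.14642159   0.         318.25049702]
 [  0.         290.14642159 196.71377416]
 [  0.           0.           1.        ]] -0.05095541358942574 [-2.33182734 -1.68776221 -0.26156954] [-0.62332083 -0.03725625  0.3928427 ]
tray 0.6 [251.0, 336.7] 209
```

View pics/scene0.png

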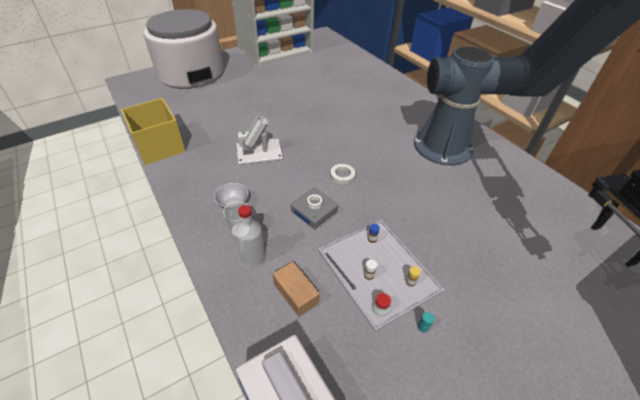

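View pics/top0.png

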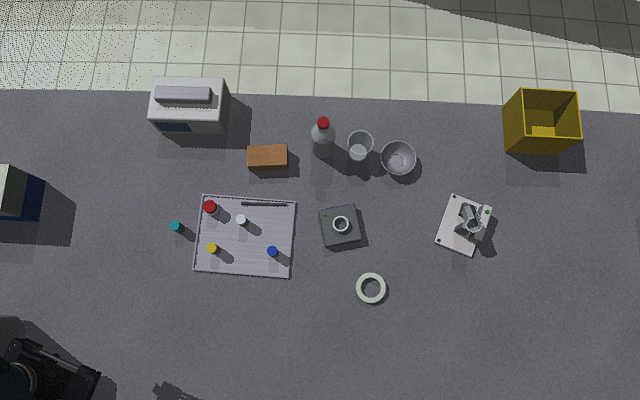

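View pics/wrist0.png

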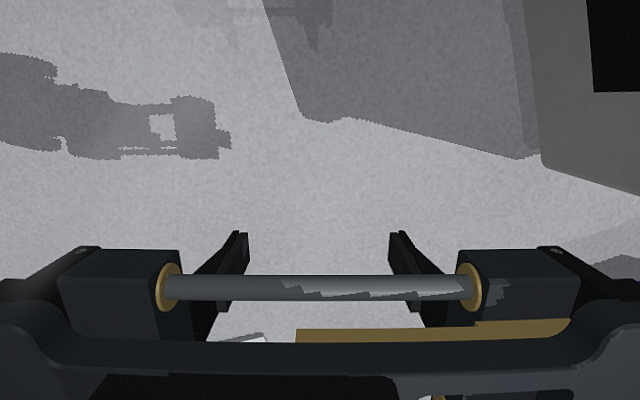

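Run:
```python
import cv2
a=cv2.imread('pics/scene0.png');cv2.imwrite('pics/sc_tray.png',cv2.resize(a[215:350,310:470],None,fx=5,fy=4.4,interpolation=2)[:600,:800])
cv2.imwrite('pics/sc_tube.png',cv2.resize(a[95:215,200:360],None,fx=5,fy=5,interpolation=2))
a=cv2.imread('pics/top0.png');cv2.imwrite('pics/tp_tray.png',cv2.resize(a[170:290,165:325],None,fx=5,fy=5,interpolation=2))
cv2.imwrite('pics/tp_tube.png',cv2.resize(a[160:280,400:560],None,fx=5,fy=5,interpolation=2))
```

```text
(no output)
```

View pics/sc_tray.png

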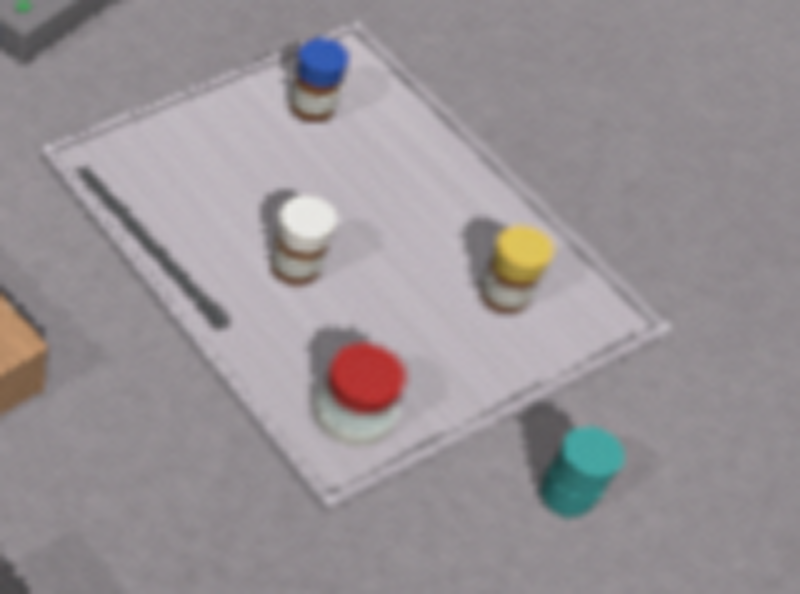

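View pics/sc_tube.png

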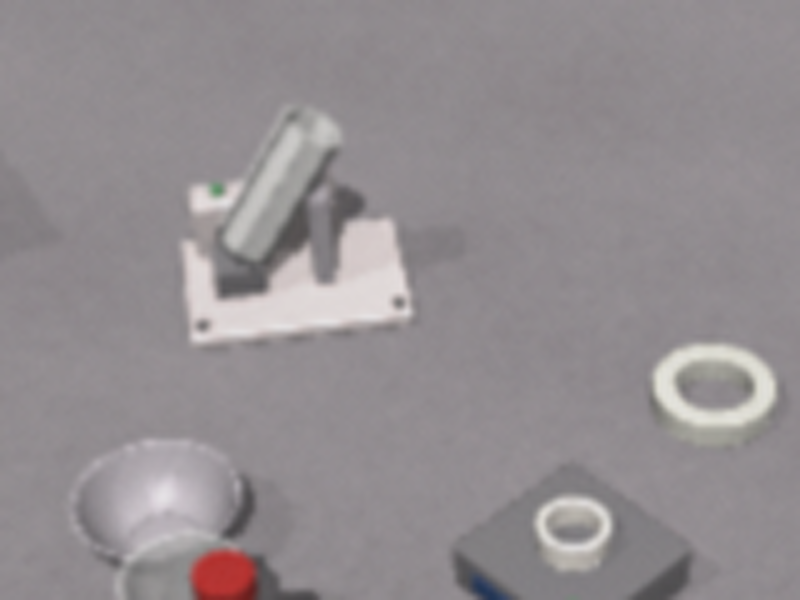

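View pics/tp_tray.png

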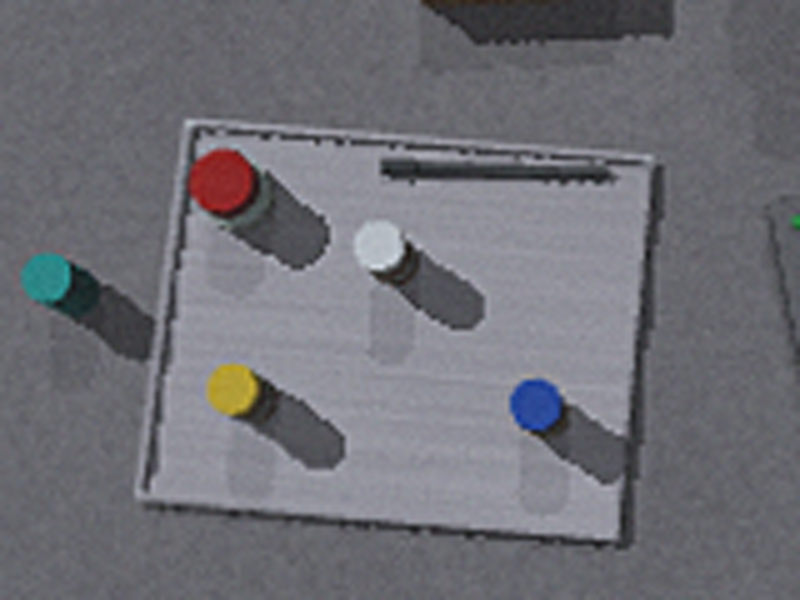

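View pics/tp_tube.png

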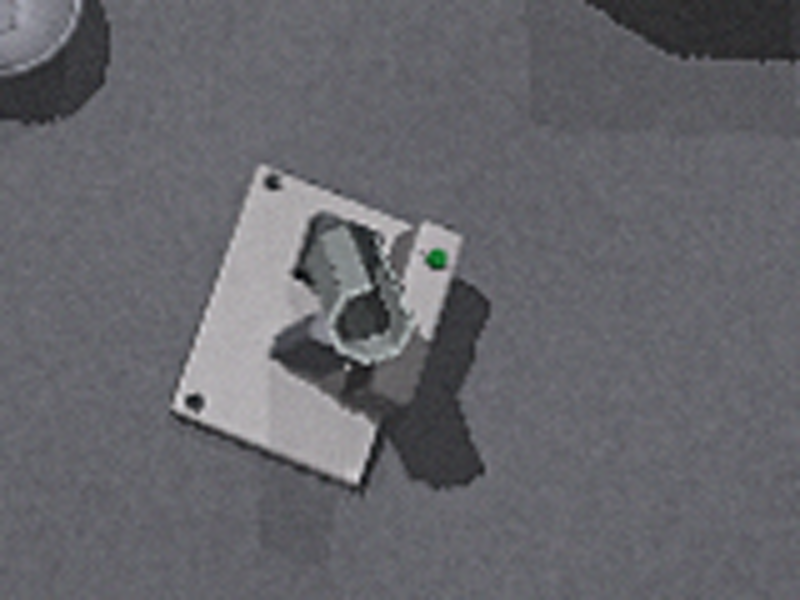

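The top view shows: blue vial (272,251), white (242,219), yellow (212,248), jar with red lid (209,206). The turquoise look-alike stands off the tray at (176,226). The tube mouth is at (473,224) and the ring at (341,225). In the scene view, candidates for "yellow" are (413,272) on the tray and turquoise (427,322), so I choose the true yellow cap. Blue is (374,232) and white is (371,267). Next I measure.

```bash
cat > h.py <<'E'
import numpy as np,cv2,pickle
from scipy.optimize import least_squares
def proj(c,P):
    P=np.atleast_2d(np.asarray(P,float));K=c['intrinsics']
    return cv2.projectPoints(P,np.asarray(c['rvec'],float),np.asarray(c['tvec'],float),K,np.array([c['k1'],0,0,0,0.]))[0][:,0]
def circ(ctr,ax1,ax2,r,n=64):
    t=np.linspace(0,2*np.pi,n,endpoint=False)
    return np.asarray(ctr)+r*(np.cos(t)[:,None]*ax1+np.sin(t)[:,None]*ax2)
X,Y,Z=np.eye(3)
def silh(c,pts):
    """area centroid of convex hull of projected pts"""
    h=cv2.convexHull(proj(c,pts).astype(np.float32)); m=cv2.moments(h); return np.array([m['m10'],m['m01']])/m['m00']
def feeder(p):
    x,y,a=p; R=np.array([[np.cos(a),-np.sin(a),0],[np.sin(a),np.cos(a),0],[0,0,1]]);return np.array([x,y,0]),R
s32,c32=np.sin(np.radians(32)),np.cos(np.radians(32))
def tubeframe(p):
    o,R=feeder(p); To=o+R@[.03,0,.045]; TR=R@np.array([[c32,0,-s32],[0,1,0],[s32,0,c32]]); return To,TR
E
python3 - <<'E'
from h import *
cs={n:pickle.load(open(n+'0.pkl','rb')) for n in('scene','top')}
rng={'blue':((105,120,60),(125,255,255)),'yellow':((18,110,90),(35,255,255)),'white':None}
win={'scene':{'blue':(374,232),'white':(371,267),'yellow':(414,272)},'top':{'blue':(272,251),'white':(242,219),'yellow':(212,248)}}
for v in('blue','yellow','white'):
    obs={}
    for n,c in cs.items():
        hsv=cv2.cvtColor(c['pixels'],cv2.COLOR_RGB2HSV); u,w=win[n][v]
        if v=='white': m=((hsv[:,:,2]>(205))&(hsv[:,:,1]<30))
        else: m=cv2.inRange(hsv,np.array(rng[v][0]),np.array(rng[v][1]))>0
        M=np.zeros_like(m);M[w-9:w+10,u-9:u+10]=m[w-9:w+10,u-9:u+10]
        k,l,st,ce=cv2.connectedComponentsWithStats(M.astype(np.uint8)); i=1+st[1:,4].argmax()
        obs[n]=ce[i]; print(v,n,ce[i],st[i])
    def f(p,names=('scene','top')):
        r=[]
        for n in names:
            z0,z1=.044,.059
            pts=np.vstack([circ([p[0],p[1],z],X,Y,.013) for z in(z0,z1)])
            r+=list(silh(cs[n],pts)-obs[n])
        return r
    for nm in(('scene','top'),('scene',),('top',)):
        s=least_squares(f,[.4,.5],args=(nm,)); print(v,nm,s.x.round(4),np.round(s.fun,2))
# ring
E
```

```text
blue scene [373.87012987 228.57142857] [370 224   9  10  77]
blue top [271.60465116 250.5       ] [267 246  10  10  86]
blue ('scene', 'top') [0.484  0.2045] [-0.05  0.48  0.1   0.21]
blue ('scene',) [0.4828 0.2033] [-0.  0.]
blue ('top',) [0.4845 0.2048] [ 0. -0.]
yellow scene [413.78571429 272.39285714] [409 267  11  12 112]
yellow top [211.25925926 247.38271605] [207 243  10  10  81]
yellow ('scene', 'top') [0.4853 0.3619] [-0.03  0.13  0.1   0.09]
yellow ('scene',) [0.485  0.3616] [-0.  0.]
yellow ('top',) [0.4855 0.3622] [0. 0.]
white scene [371.56410256 263.76923077] [367 259  11  10  78]
white top [241.71428571 222.14285714] [239 221   6   3   7]
white ('scene', 'top') [0.5562 0.2881] [ 0.23 -0.28  0.02 -0.35]
white ('scene',) [0.5572 0.2884] [-0.  0.]
white ('top',) [0.5553 0.288 ] [-0.  0.]
```

Run:
```python
from h import *
cs={n:pickle.load(open(n+'0.pkl','rb')) for n in('scene','top')}
p=cs['top']['pixels'];print(p[214:227,235:248].sum(2)//3);print(p[214:227,235:248].max(2)*1.-p[214:227,235:248].min(2))
p=cs['scene']['pixels'];print(p[256:280,363:380].sum(2)//3)
# feeder: corners
top=cs['top'];sc=cs['scene']
def S(c,off,k=5): return (np.array(c)+.5)/k-.5+off
T=np.array([[262,165],[172,408],[360,487]]);T=np.array([S(t,[400,160]) for t in T])
C=np.array([[187,240],[192,343],[410,320],[388,218]]);C=np.array([S(t,[200,95]) for t in C])
print(T,C)
# which corners: top: +x+y, -x+y, -x-y ; 
def W(p,q): o,R=feeder(p); return o+R@np.array([q[0]*.075,q[1]*.055,.012])
# scene picks assigned by test
import itertools
t0=None
def f(p): return (proj(top,[W(p,q) for q in((1,1),(-1,1),(-1,-1))])-T).ravel()
s=least_squares(f,[.55,-.27,-.3]);print(s.x,s.fun.round(2))
qs=[(1,1),(-1,1),(-1,-1),(1,-1)]
P=proj(sc,[W(s.x,q) for q in qs]);print(P.round(1))
def near(): return [int(np.argmin(np.linalg.norm(C-u,axis=1))) for u in P]
idx=near();print(idx)
use=[0,1,2]
def g(p): return np.r_[f(p),(proj(sc,[W(p,qs[i]) for i in use])-C[[idx[i] for i in use]]).ravel()]
s2=least_squares(g,s.x,loss='soft_l1');print(s2.x,np.round(g(s2.x),2))
To,TR=tubeframe(s2.x);print('mouth',To+TR[:,2]*.1, proj(top,To+TR[:,2]*.1),proj(sc,To+TR[:,2]*.1))
np.save('feeder.npy',s2.x)
for n,off,nm in(('scene',(200,95),'sc_tube'),('top',(400,160),'tp_tube')):
    im=cv2.imread(f'pics/{nm}.png')
    def L(pts,col):
        u=((proj(cs[n],pts)-off+.5)*5-.5);cv2.polylines(im,[np.round(u).astype(int)],True,col,1)
    L([W(s2.x,q) for q in qs],(0,0,255))
    for z in(0,.1):
      for r in(.0165,.0195):
        L([To+TR@np.array([r/np.cos(np.pi/8)*np.cos(t),r/np.cos(np.pi/8)*np.sin(t),z]) for t in np.pi/8+np.arange(8)*np.pi/4],(0,255,0))
    o,R=feeder(s2.x)
    L([o+R@np.array([0.075*0,y,.057]) for y in(-.028,-.054)],(255,0,0))
    cv2.imwrite(f'pics/ov_{nm}.png',im)
```

```text
[[147 141 146 171 165 178 177 176 152 147 144 147 149]
 [150 144 170 193 187 189 190 191 191 165 144 143 143]
 [152 170 191 188 191 184 188 188 191 190 131 151 152]
 [152 194 192 186 187 187 187 188 191 188 115 168 160]
 [163 195 187 183 190 191 189 188 191 192 148  74 137]
 [154 191 186 189 188 185 186 184 190 193 152  23  67]
 [158 196 192 189 187 184 191 188 191 195 160  33  48]
 [147 170 191 188 190 188 190 193 199 199  81  29  45]
 [152 161 193 195 190 188 191 200 200 127  49  43  46]
 [156 149 166 162 204 205 208 129  99  62  40  61  51]
 [151 147 150 146  75  65  70  65  41  39  46  59  41]
 [151 146 149 155 153  55  47  45  47  65  63  41  52]
 [145 152 150 151 157 142  84  76  42  36  33  59  74]]
[[10. 10. 12. 14. 11. 11. 12. 13. 15. 12. 12. 13. 13.]
 [10. 12. 13. 17. 14. 12. 13. 16. 13. 13.  9. 13. 10.]
 [ 9.  8. 13. 14. 15. 14. 15. 15. 13. 11.  9.  7.  6.]
 [11. 19. 12. 14. 14. 14. 14. 17. 15. 15.  8. 11. 12.]
 [14. 15. 13. 16. 13. 13. 14. 12. 14. 15. 12.  4. 10.]
 [10. 12. 16. 17. 11. 15. 12. 13. 15. 16. 10.  6.  5.]
 [ 9. 15. 14. 14. 14. 16. 12. 14. 17. 17. 12. 10.  7.]
[... 1809 characters left out ...]
 175 181 183]
 [179 140  94  94 119 136 143 141 130 114 123 153 172 177 182 183 185]
 [186 172 133 106  92  95 100 101  96 111 143 169 181 184 183 184 184]
 [187 187 175 155 125 108 106 111 127 150 175 183 185 185 186 183 184]]
[[452.  192.6]
 [434.  241.2]
 [471.6 257. ]] [[237.  142.6]
 [238.  163.2]
 [281.6 158.6]
 [277.2 138.2]]
[ 0.58143602 -0.30395802 -0.36194512] [ 0.07 -0.65 -0.16  0.31  0.1   0.3 ]
[[236.9 162.2]
 [281.8 157.1]
 [277.8 137.8]
 [235.4 142.2]]
[1, 2, 3, 0]
[ 0.58204147 -0.30312178 -0.35578106] [-0.43 -0.83 -0.35  0.26 -0.01  0.02 -1.04 -0.75  0.28 -1.37  0.43 -0.3 ]
mouth [ 0.56048942 -0.29511317  0.12980481] [[473.7256341  224.28059676]] [[261.80272836 119.9612057 ]]
```

Run:
```python
from h import *
cs={n:pickle.load(open(n+'0.pkl','rb')) for n in('scene','top')}
t=cs['top']['pixels'].sum(2)//3
m=np.zeros(t.shape,np.uint8);m[213:225,234:246]=t[213:225,234:246]>168
m=cv2.morphologyEx(m,cv2.MORPH_OPEN,np.ones((3,3),np.uint8));ct=np.argwhere(m).mean(0)[::-1]
g=cs['scene']['pixels'].sum(2)//3
m2=np.zeros(t.shape,np.uint8);m2[258:271,364:380]=g[258:271,364:380]>186  # includes cap side upper
m2=cv2.morphologyEx(m2,cv2.MORPH_OPEN,np.ones((3,3),np.uint8));cS=np.argwhere(m2).mean(0)[::-1]
print(ct,m.sum(),cS,m2.sum())
def f(p): return np.r_[proj(cs['top'],[p[0],p[1],.059])[0]-ct, silh(cs['scene'],circ([p[0],p[1],.059],X,Y,.013))-cS]
s=least_squares(f,[.55,.29]);print(s.x,s.fun)
s=least_squares(lambda p:f(p)[:2],[.55,.29]);print(s.x)
# ring: outer top circle
for n,(u,v) in(('scene',(315,201)),('top',(341,225))):
    a=cs[n]['pixels'];print(n);print(a[v-14:v+15,u-14:u+15].sum(2)//3) if n=='top' else 0
```

```text
[240.04054054 218.5       ] 74 [371.74468085 263.72340426] 94
[0.56219074 0.29188612] [-0.04772214  0.49757155 -0.52008041  0.2697974 ]
[0.56351153 0.29186726]
scene
top
[[ 91  90  91  93  98  92  95  94  93  96  95  95  87  95  94  92  94  93
   90  94  96  92  91  95  95  88  89  98  85]
 [ 96  97  98  91  90  93  94  96  93  95  90  94  97  91  98  92 101  94
   89  96  89  92  91  91  91  90  87 103  87]
 [100  96  98  94  91  89  96  91  88  92  94  89  93  88  92  91  91  91
   93  95  99  89  90  88  89  89  88  93  88]
 [ 94  92  91  94  98  90  92  92  93  88  91  89  89  89  87  88  90  91
   91  90  93  88  92  92  90  99  91  96  87]
 [102  98  93  98  92  96  97  95  92  88  82  88  99  97  99 100  80  87
   86  90  92  94  95  96  93  90  89  92  94]
 [ 96  90  93  90  94  91  85  91  80  87 159 204 202 206 203 205 185 124
  101  87  91  88  88  95  90  97  90  91  94]
 [ 94  93  95  90  94  86  92  92 144 205 188 147 129 110 106 145 200 205
  171  97  84  90  92  90  93  93  87  94  89]
 [ 93  95  94  96  97  93  93 141 207 183  82  63  58  51  57  64  86 150
  209 170
[... 1879 characters left out ...]
 96  89  81  85  87  85  84  86  74  49  47  41
   46  45  67  94  97  97  91  94  89  87  95]
 [ 91  95  93 100  97  95  95  91  93  82  85  85  88  91  87  85  88  91
   89  97  94  98  93  93  94  92  91  93  93]
 [ 97  95  89  97  92  97  95  87  95  93  85  82  87  82  83  82  87  85
   91  91  95  92  92  97  91  93  97  93  92]
 [101  95  97  88  97  93  95  86  91  96  95  97  91  91  92  91  94  93
   95  96  93  87  91  93  91  95  91  99  90]
 [ 94  95  97  93  91  93  94  99  92  96  93  92  95  92  96  91 102  94
   89  94  95  98  92  90  91  92  93  96  95]
 [ 97  95  92  89  95  96  94  98  94  95  92  91  87  93  91  90  92  89
   95  88  94  93  94  96  90 100  96 100  90]]
```

View pics/ov_sc_tube.png

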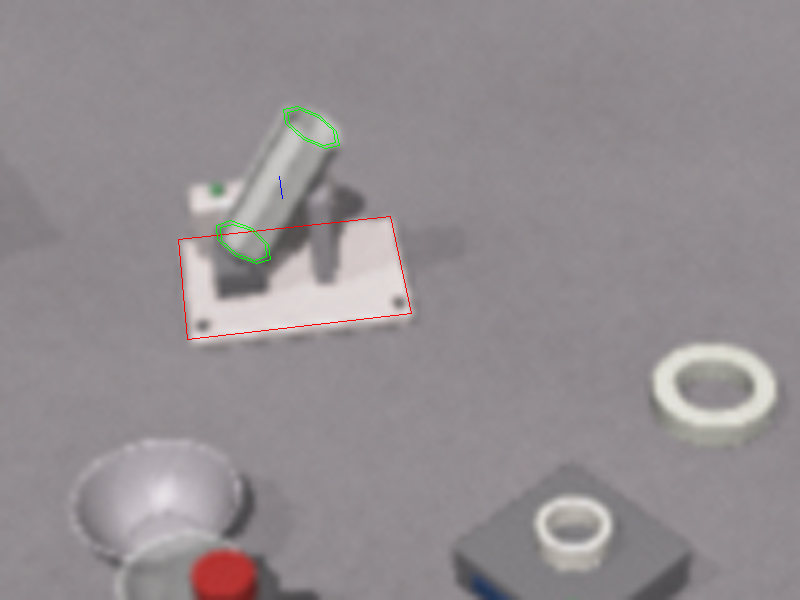

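View pics/ov_tp_tube.png

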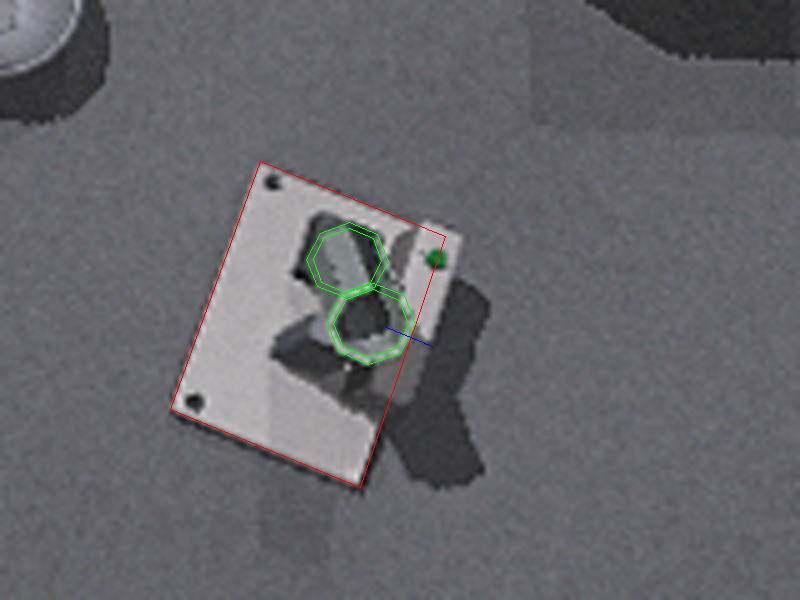

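Run:
```python
from h import *
cs={n:pickle.load(open(n+'0.pkl','rb')) for n in('scene','top')}
p=np.load('feeder.npy');To,TR=tubeframe(p)
for n,off,nm in(('scene',(200,95),'sc_tube'),('top',(400,160),'tp_tube')):
    im=cv2.imread(f'pics/{nm}.png')
    def L(pts,col):
        u=((proj(cs[n],pts)-off+.5)*5-.5);cv2.polylines(im,[np.round(u).astype(int)],True,col,1)
    for y in(-.007,.007): L([To+TR@np.array([.0195,y,z]) for z in(0,.1)],(0,0,255))
    for y in(-.0195,.0195): L([To+TR@np.array([0,y,z]) for z in(-.004,.1)],(0,255,0))
    cv2.imwrite(f'pics/ov2_{nm}.png',im)
a=cv2.imread('pics/ov2_sc_tube.png')[60:300,150:420];b=cv2.imread('pics/ov2_tp_tube.png')[160:400,250:520]
cv2.imwrite('pics/ov2.png',cv2.resize(np.hstack([a,b]),None,fx=1.45,fy=1.45))
# ring fit top outer circle z=.053
t=cs['top']['pixels'].sum(2)//3
m=np.zeros(t.shape,np.uint8);m[211:248,325:358]=t[211:248,325:358]>125
k,l,st,ce=cv2.connectedComponentsWithStats(m);i=1+st[1:,4].argmax();m=(l==i)
h=cv2.convexHull(np.argwhere(m)[:,::-1].astype(np.float32));M=cv2.moments(h);ct=np.array([M['m10'],M['m01']])/M['m00'];print(st[i],ct)
s=least_squares(lambda q:silh(cs['top'],circ([q[0],q[1],.053],X,Y,.0215))-ct,[.55,.05]);print('ring top',s.x)
t=cs['scene']['pixels'].sum(2)//3;print(t[192:212,304:326])
m=np.zeros(t.shape,np.uint8);m[190:214,302:330]=t[190:214,302:330]>150
k,l,st,ce=cv2.connectedComponentsWithStats(m);i=1+st[1:,4].argmax();print(st[i],ce[i])
print(proj(cs['scene'],circ([*s.x,.053],X,Y,.0215,8)).round(1), proj(cs['scene'],circ([*s.x,.035],X,Y,.0215,8)).round(1))
```

```text
[332 216  17  15  82] [340.02055407 223.01697945]
ring top [0.56385835 0.03081267]
[[145 139 136 130 128 128 126 127 127 128 128 126 126 127 127 127 128 128
  138 143 147 148]
 [138 126 127 126 128 128 126 128 133 137 137 134 131 129 126 127 128 128
  128 132 140 146]
 [130 125 126 127 127 129 139 158 172 176 176 175 170 162 148 133 127 127
  127 125 127 140]
 [126 128 126 127 136 158 183 206 215 211 208 212 216 212 196 170 142 129
  127 126 126 126]
 [128 128 128 138 173 205 204 189 188 189 191 192 195 197 209 212 185 147
  127 127 128 125]
 [127 127 130 161 210 207 178 165 167 172 178 179 177 174 182 205 213 178
  137 126 128 126]
 [129 128 135 177 213 176 152 158 168 171 175 175 171 167 163 174 204 200
  144 122 125 127]
 [128 127 142 192 210 160 149 158 165 163 160 159 155 158 153 153 191 212
  153 117 122 127]
 [128 128 137 183 212 169 148 142 137 136 137 135 135 141 142 151 196 216
  153 115 118 126]
 [129 128 128 164 213 189 149 125 120 125 127 128 127 129 135 163 207 206
  145 118 120 127]
 [130 127 126 146 196 212 183 146 130 128 128 127 130 140 165 198 210 173
  129 117 121
[... 435 characters left out ...]
 165 165 130 124
  126 128 129 129]
 [128 129 128 127 129 131 138 161 175 171 168 169 171 165 151 143 127 128
  129 130 130 129]
 [128 130 128 129 128 127 130 139 145 141 137 139 144 140 134 129 128 130
  129 129 129 130]
 [129 129 128 130 129 129 128 129 130 129 129 129 129 129 130 128 129 129
  130 129 129 129]
 [128 130 129 129 128 129 129 128 129 127 129 128 129 129 129 130 129 129
  129 128 130 129]]
[307 194  16  15 161] [314.26086957 200.76397516]
[[307.4 202.2]
 [312.1 204.7]
 [317.9 204.1]
 [321.2 200.7]
 [320.2 196.6]
 [315.5 194.2]
 [309.9 194.8]
 [306.5 198.1]] [[307.3 206.5]
 [312.  209.1]
 [317.7 208.4]
 [321.  205. ]
 [320.  200.9]
 [315.4 198.5]
 [309.8 199.1]
 [306.5 202.4]]
```

View pics/ov2.png

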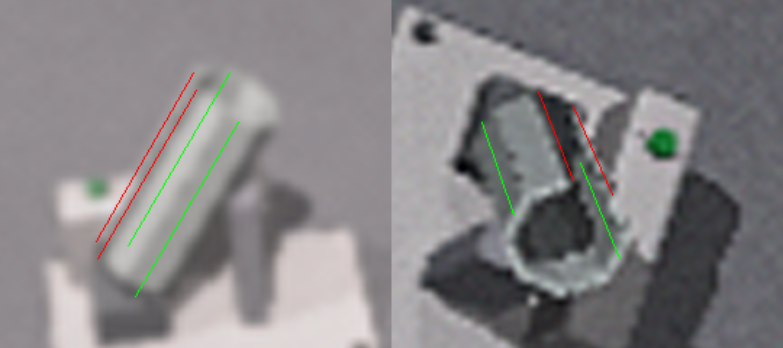

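The overlay agrees with the tube model to about 1 px in both views. White is at about (0.563,0.292), blue (0.484,0.2045), yellow (0.4855,0.362) and the ring (0.564,0.0305).

```bash
cat >> h.py <<'E'
from scipy.spatial.transform import Rotation as Ro
p_f=np.load('feeder.npy')
def Rdown():
    z=feeder(p_f)[1][:,1]; x=-Z; return np.c_[x,np.cross(z,x),z]
def Rtube():
    To,TR=tubeframe(p_f); x=-TR[:,2]; z=TR[:,1]; return np.c_[x,np.cross(z,x),z]
def delta(p,R,s=None):
    if s is None:
        from rig import read_state
        s=read_state()
    p0=np.array(s['position']);R0=np.array(s['tcp_rot'])
    d=R0.T@(np.asarray(p)-p0);r=Ro.from_matrix(R0.T@R).as_rotvec(degrees=True)
    print('at',p0.round(4),'t',s['time_s'],'open',round(float(s['opening']),3),'F',np.round(s['force'],1))
    print('delta',d.round(4),r.round(2))
E
python3 - <<'E'
from h import *
from rig import *
for i in range(3): print(read_state()['position'],read_state()['tcp_rot'][0])
delta([.484,.2045,.13],Rdown())
print(Rdown(),Rtube())
E
```

```text
[0.19524192 0.59368533 0.22253504] [-4.28810170e-05 -9.49929326e-01  3.12464837e-01]
[0.19524192 0.59368533 0.22253504] [-4.28810170e-05 -9.49929326e-01  3.12464837e-01]
[0.19524192 0.59368533 0.22253504] [-4.28810170e-05 -9.49929326e-01  3.12464837e-01]
at [0.1952 0.5937 0.2225] t 1.35 open 1.001 F [-0.   0.5 -0.3]
delta [ 0.0925 -0.3959 -0.2795] [ 2.18 -0.   -0.  ]
[[-0.         -0.93737471  0.34832262]
 [-0.          0.34832262  0.93737471]
 [-1.          0.          0.        ]] [[ 0.49673292 -0.79493884  0.34832262]
 [-0.18458287  0.29539433  0.93737471]
 [-0.8480481  -0.52991926  0.        ]]
```

>>> {"op": "play_rows", "data": {
  "rows": [
    [[0.0925,-0.396,-0.2795,2.2,0,0,0.06],[0.0925,-0.396,-0.2795,2.2,0,0,0.06],[0.0925,-0.396,-0.2795,2.2,0,0,0.06],[0.0925,-0.396,-0.2795,2.2,0,0,0.06],[0.0925,-0.396,-0.2795,2.2,0,0,0.06],[0.0925,-0.396,-0.2795,2.2,0,0,0.06],[0.0925,-0.396,-0.2795,2.2,0,0,0.06],[0.0925,-0.396,-0.2795,2.2,0,0,0.06],[0.0925,-0.396,-0.2795,2.2,0,0,0.06],[0.0925,-0.396,-0.2795,2.2,0,0,0.06],[0.0925,-0.396,-0.2795,2.2,0,0,0.06],[0.0925,-0.396,-0.2795,2.2,0,0,0.06]]
  ]
}}

```text
time_s: 2.55
position: [0.4845, 0.2035, 0.1298]
tcp_rot: [[-0.001, -0.936, 0.351], [0.0, 0.351, 0.936], [-1.0, 0.001, -0.0]]
force: [-1.3, 0.4, -0.1]
opening: 0.692
```

Run:
```python
from h import *
from rig import *
delta([.484,.2045,.036],Rdown())
c=capture('wrist');cv2.imwrite('pics/w1.png',c['pixels'][:,:,::-1]);pickle.dump(c,open('w1.pkl','wb'))
print(proj(c,[[.484,.2045,.059],[.484,.2045,.004],[.563,.292,.059]]))
print(read_state()['joint_positions'])
```

```text
at [0.4845 0.2035 0.1298] t 2.55 open 0.692 F [-1.3  0.4 -0.1]
delta [0.0938 0.0008 0.0007] [-0.19 -0.   -0.04]
[[320.75993728 206.41825082]
 [320.40212978 188.53199784]
 [441.57639926 251.26100039]]
[ 1.06927803e+01  3.03784497e+01  1.01386214e+02  3.02303296e-02
  4.82815097e+01 -5.88597714e+01]
```

View pics/w1.png

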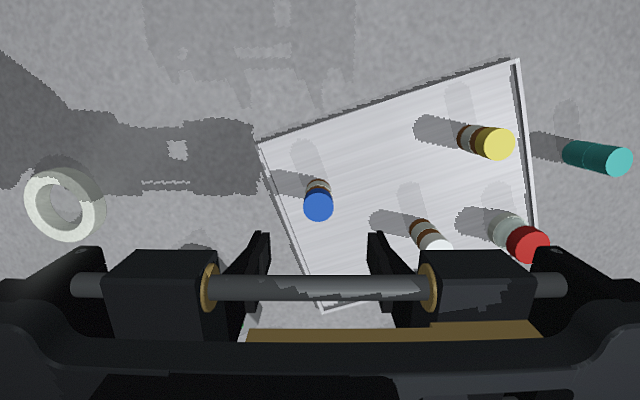

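Wrist view: the blue cap is at (318,207) against (321,206) predicted, about 1 mm off. I descend, then close.

>>> {"op": "play_rows", "data": {
  "rows": [
    [[0.04,0.001,0,0,0,0,0.06],[0.07,0.001,0,0,0,0,0.06],[0.093,0.001,0,0,0,0,0.06],[0.093,0.001,0,0,0,0,0.06],[0.093,0.001,0,0,0,0,0.015],[0.093,0.001,0,0,0,0,0.015],[0.093,0.001,0,0,0,0,0.015],[0.093,0.001,0,0,0,0,0.015],[0.093,0.001,0,0,0,0,0.015],[0.093,0.001,0,0,0,0,0.015]]
  ]
}}

```text
time_s: 3.6
position: [0.4836, 0.2048, 0.0376]
tcp_rot: [[0.001, -0.937, 0.349], [0.0, 0.349, 0.937], [-1.0, -0.001, 0.001]]
force: [-0.9, -1.1, 2.3]
opening: 0.289
```

Run:
```python
from h import *
To,TR=tubeframe(p_f)
delta(To+TR[:,2]*.25,Rdown())
print(To+TR[:,2]*.25,To+TR[:,2]*.1)
```

```text
at [0.4836 0.2048 0.0376] t 3.6 open 0.289 F [-0.9 -1.1  2.3]
delta [-0.2196 -0.1673 -0.4416] [-0.04  0.04  0.06]
[ 0.48597948 -0.26742574  0.25701202] [ 0.56048942 -0.29511317  0.12980481]
```

Run:
```python
from h import *
To,TR=tubeframe(p_f);o,R=feeder(p_f);m=To+TR[:,2]*.1
c=pickle.load(open('w1.pkl','rb'));Rc=cv2.Rodrigues(np.array(c['rvec']))[0];C=-Rc.T@c['tvec'];p0=np.array([.4845,.2035,.1298]);print('cam in tool',Rdown().T@(C-p0),'fwd',Rdown().T@Rc[2])
t=m+R[:,0]*.03;t[2]=.27
delta(t,Rdown())
```

```text
cam in tool [-0.16216856  0.08381808 -0.0007264 ] fwd [ 0.95269772 -0.30390898 -0.00252541]
at [0.4836 0.2048 0.0376] t 3.6 open 0.289 F [-0.9 -1.1  2.3]
delta [-0.2324 -0.2768 -0.4415] [-0.04  0.04  0.06]
```

>>> {"op": "play_rows", "data": {
  "rows": [
    [[-0.04,0,0,0,0,0,0.015],[-0.085,0,0,0,0,0,0.015],[-0.12,-0.02,-0.03,0,0,0,0.015],[-0.14,-0.045,-0.07,0,0,0,0.015],[-0.16,-0.07,-0.11,0,0,0,0.015],[-0.18,-0.095,-0.15,0,0,0,0.015],[-0.2,-0.12,-0.19,0,0,0,0.015],[-0.21,-0.145,-0.23,0,0,0,0.015],[-0.22,-0.17,-0.27,0,0,0,0.015],[-0.225,-0.195,-0.31,0,0,0,0.015],[-0.23,-0.22,-0.35,0,0,0,0.015],[-0.232,-0.245,-0.39,0,0,0,0.015]]
  ]
}}

```text
time_s: 4.8
position: [0.5767, -0.2482, 0.2695]
tcp_rot: [[0.001, -0.937, 0.349], [-0.0, 0.349, 0.937], [-1.0, -0.0, 0.0]]
force: [1.0, 0.7, -0.4]
opening: 0.289
```

>>> {"op": "play_rows", "data": {
  "rows": [
    [[0,-0.027,-0.045,0,0,0,0.015],[0,-0.032,-0.05,0,0,0,0.015],[0,-0.032,-0.052,0,0,0,0.015],[0,-0.032,-0.052,0,0,0,0.015]]
  ]
}}

```text
time_s: 5.2
position: [0.5878, -0.3049, 0.2684]
tcp_rot: [[-0.002, -0.937, 0.349], [0.002, 0.349, 0.937], [-1.0, 0.002, 0.001]]
force: [-0.2, 0.6, -0.4]
opening: 0.289
```

```bash
cat > ov.py <<'E'
import sys
from h import *
from rig import *
def tubeov(name,p=p_f):
    c=capture('wrist');pickle.dump(c,open(name+'.pkl','wb'));im=c['pixels'][:,:,::-1].copy();cv2.imwrite(f'pics/{name}.png',im)
    To,TR=tubeframe(p);o,R=feeder(p)
    def L(pts,col): cv2.polylines(im,[np.round(proj(c,pts)).astype(int)],True,col,1)
    for z in(0,.1):
      for r in(.0165,.0195):
        L([To+TR@np.array([r/np.cos(np.pi/8)*np.cos(t),r/np.cos(np.pi/8)*np.sin(t),z]) for t in np.pi/8+np.arange(8)*np.pi/4],(0,255,0))
    L([o+R@np.array([q[0]*.075,q[1]*.055,.012]) for q in((1,1),(-1,1),(-1,-1),(1,-1))],(0,0,255))
    cv2.imwrite(f'pics/{name}o.png',im);return c
E
python3 - <<'E'
from ov import *
s=read_state();print(s['position'],s['opening'],s['joint_positions'],s['force'])
tubeov('w2')
E
```

```text
[ 0.58780198 -0.30491706  0.2683592 ] 0.28854319530245376 [-3.70816353e+01  3.08031761e+01  7.31903369e+01  3.10400832e-02
  7.61581459e+01 -1.06674757e+02] [-0.18370688  0.58482441 -0.41203784]
```

View pics/w2o.png

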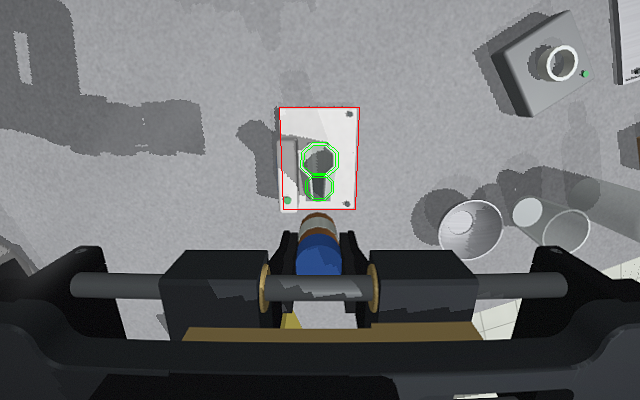

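View pics/w2.png

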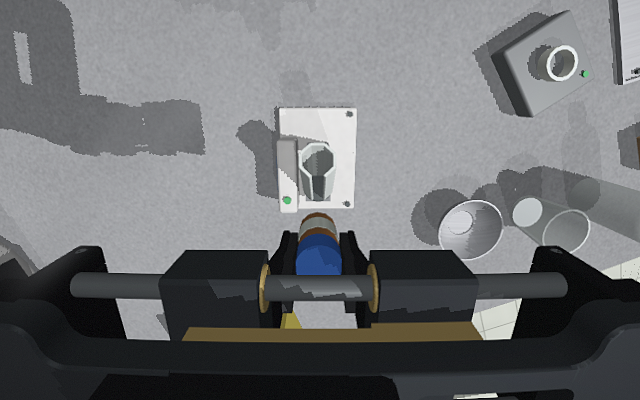

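The blue vial is held. The mouth shows at (317,158), about 2 px left of the overlay. I zoom in to refine.

Run:
```python
import cv2,numpy as np
k=6
a=cv2.imread('pics/w2.png')[98:218,262:374];b=cv2.imread('pics/w2o.png')[98:218,262:374]
cv2.imwrite('pics/w2z.png',np.hstack([cv2.resize(a,None,fx=3.5,fy=5,interpolation=0),cv2.resize(b,None,fx=3.5,fy=5,interpolation=0)]))
```

```text
(no output)
```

View pics/w2z.png

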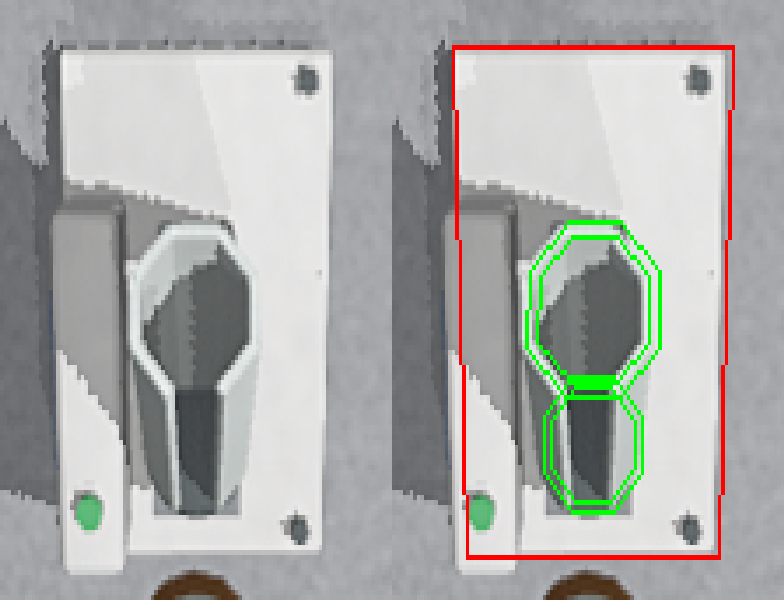

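Run:
```python
from h import *
c=pickle.load(open('w2.pkl','rb'))
p=np.array([.5878,-.3049,.2684]);R=Rdown()
print(proj(c,[p,p+[0,0,-.033],p+[0,0,.022]]))
hsv=cv2.cvtColor(c['pixels'],cv2.COLOR_RGB2HSV);m=(hsv[:,:,0]>100)&(hsv[:,:,0]<125)&(hsv[:,:,1]>110)
m[:225]=0;m[272:]=0;m[:,:285]=0;m[:,355:]=0
for r in range(230,272,5):
    x=np.where(m[r])[0];print(r,x.min() if len(x) else 0,x.max() if len(x) else 0)
a=c['pixels'].sum(2)//3
for r in (217,222,227): print(a[r,292:348])
# world z direction of tool z check, motion stats
b=pickle.load(open('w1.pkl','rb'))
for n,cc,pp in(('w1',b,[.4845,.2035,.1298]),('w2',c,p)):
    Rc=cv2.Rodrigues(np.array(cc['rvec']))[0];print(n,R.T@(-Rc.T@cc['tvec']-pp))
```

```text
[[320.41649247 246.00191403]
 [320.10398874 225.01801989]
 [320.69193797 264.54081114]]
230 0 0
235 310 327
240 302 334
245 299 337
250 297 340
255 296 341
260 295 341
265 295 341
270 295 341
[163 163 165 164 162 162 163 160 162 165 167 177 174 101  46  45  51  49
  46  58  82  86 104 119 120 120 118 116 116 113  97  81  63  50  53  55
  54  69 112 168 176 170 165 162 162 165 165 161 161 163 162 161 165 163
 162 167]
[168 170 168 165 163 165 169 172 174 139  29  56 100 117 117 115 114 115
 112 113 115 118 118 119 120 120 120 116 114 114 117 120 120 117 114 113
 111 107 106 100  70  85 151 176 165 163 164 168 167 164 163 165 166 168
 170 172]
[168 166 165 162 160 163 168 160  67 106 109 109 113 113 112 114 114 115
 118 136 143 126 104  75  75  67  69  77  79  96 118 135 138 144 126 115
 112 108 105 105 106 103  95 116 178 169 168 170 169 167 165 169 172 173
 171 168]
w1 [-0.16216856  0.08381808 -0.0007264 ]
w2 [-0.16221978  0.08355611 -0.00125849]
```

The held vial shows the same bias of about -2.5 px (foot centre 317 against 320 predicted). So this is a wrist-camera offset, and the tube model stands. I align with the tube axis.

Run:
```python
from h import *
To,TR=tubeframe(p_f)
delta(To+TR[:,2]*.152,Rtube())
```

```text
at [ 0.588  -0.3042  0.2686] t 5.25 open 0.286 F [ 0.  -0.4 -0.3]
delta [ 0.0948  0.0563 -0.0011] [ 1.000e-02  7.000e-02 -3.212e+01]
```

>>> {"op": "play_rows", "data": {
  "rows": [
    [[0.01,0.02,-0.001,0,0,-8,0.015],[0.02,0.04,-0.001,0,0,-16,0.015],[0.03,0.056,-0.001,0,0,-24,0.015],[0.05,0.056,-0.001,0,0,-32.1,0.015],[0.08,0.056,-0.001,0,0,-32.1,0.015],[0.095,0.056,-0.001,0,0,-32.1,0.015],[0.095,0.056,-0.001,0,0,-32.1,0.015],[0.095,0.056,-0.001,0,0,-32.1,0.015]]
  ]
}}

```text
time_s: 6.05
position: [0.5362, -0.2861, 0.1745]
tcp_rot: [[0.498, -0.795, 0.347], [-0.184, 0.294, 0.938], [-0.847, -0.531, 0.001]]
force: [0.9, 0.0, 0.1]
opening: 0.287
```

Run:
```python
from ov import *
To,TR=tubeframe(p_f)
delta(To+TR[:,2]*.152,Rtube())
c=tubeov('w3')
a=cv2.imread('pics/w3o.png')[130:290,220:420];cv2.imwrite('pics/w3z.png',cv2.resize(a,None,fx=4,fy=3.7,interpolation=0))
for n in('scene',): 
    c=capture(n);cv2.imwrite('pics/s3.png',cv2.resize(c['pixels'][80:180,190:320,::-1],None,fx=6,fy=6,interpolation=2))
```

```text
at [ 0.5362 -0.2861  0.1745] t 6.05 open 0.287 F [0.9 0.  0.1]
delta [-0.0004  0.0017 -0.    ] [0.04 0.09 0.07]
```

View pics/w3z.png

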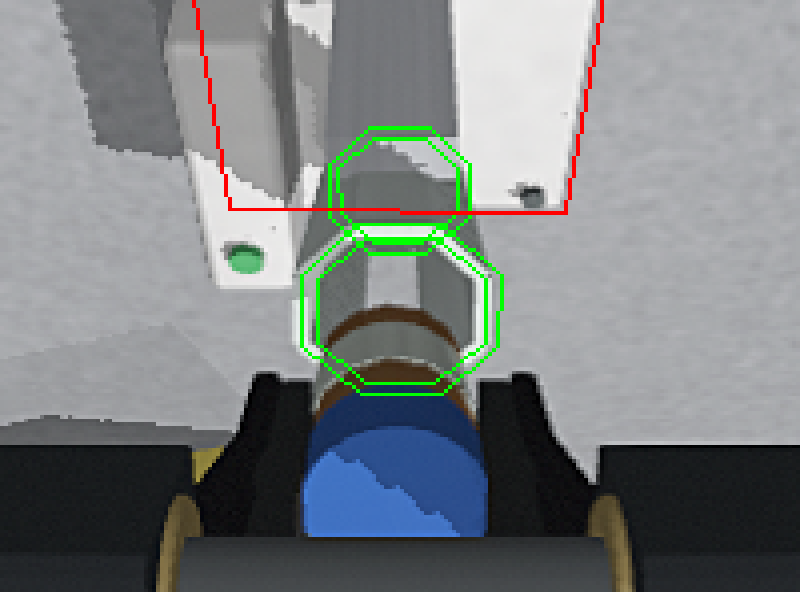

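View pics/s3.png

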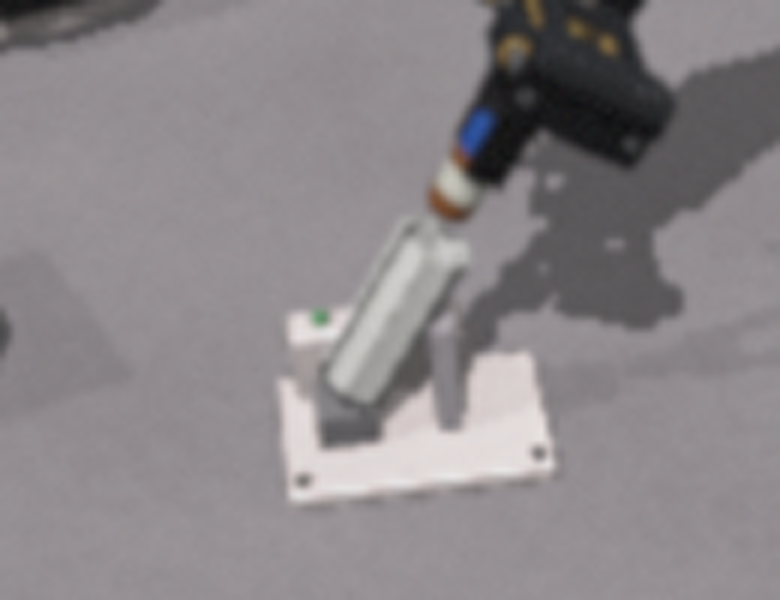

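The vial and mouth line up laterally (crop columns 394 and 392). I insert.

>>> {"op": "play_rows", "data": {
  "rows": [
    [[0.006,0.0015,0,0,0,0,0.015],[0.012,0.0015,0,0,0,0,0.015],[0.018,0.0015,0,0,0,0,0.015],[0.024,0.0015,0,0,0,0,0.015],[0.03,0.0015,0,0,0,0,0.015],[0.03,0.0015,0,0,0,0,0.015]]
  ]
}}

```text
time_s: 6.75
position: [0.5508, -0.2928, 0.1483]
tcp_rot: [[0.496, -0.795, 0.349], [-0.185, 0.296, 0.937], [-0.849, -0.529, -0.0]]
force: [0.7, -0.2, -1.3]
opening: 0.288
```

Run:
```python
from ov import *
To,TR=tubeframe(p_f)
delta(To+TR[:,2]*.106,Rtube())
c=tubeov('w4')
a=cv2.imread('pics/w4.png')[130:290,220:420];cv2.imwrite('pics/w4z.png',cv2.resize(a,None,fx=4,fy=3.7,interpolation=0))
```

```text
at [ 0.5508 -0.2928  0.1483] t 6.75 open 0.288 F [ 0.7 -0.2 -1.3]
delta [0.0149 0.0014 0.0012] [-0.03 -0.03 -0.06]
```

View pics/w4z.png

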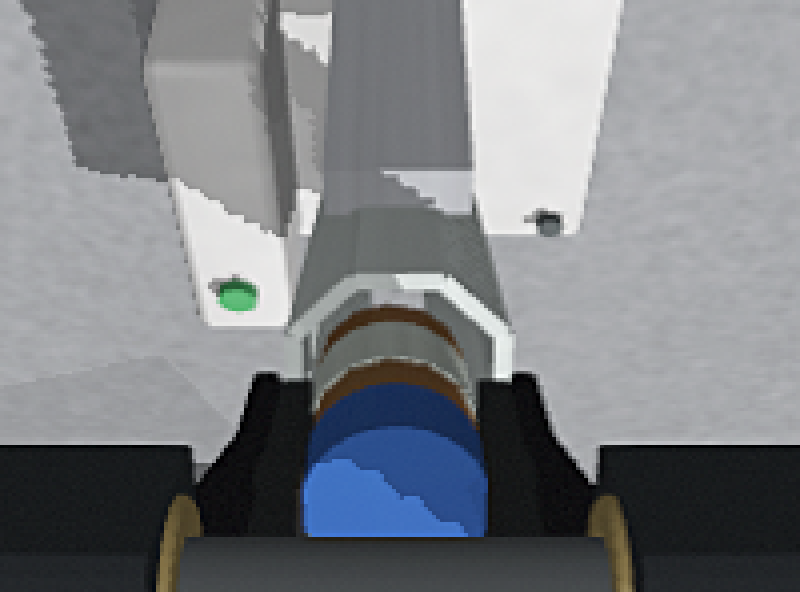

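>>> {"op": "play_rows", "data": {
  "rows": [
    [[0.005,0.001,0.001,0,0,0,0.015],[0.01,0.001,0.001,0,0,0,0.015],[0.013,0.001,0.001,0,0,0,0.015],[0.013,0.001,0.001,0,0,0,0.015],[0.013,0.001,0.001,0,0,0,0.05],[0.013,0.001,0.001,0,0,0,0.05],[0.013,0.001,0.001,0,0,0,0.05],[0.013,0.001,0.001,0,0,0,0.05]]
  ]
}}

```text
time_s: 7.6
position: [0.5579, -0.2939, 0.1395]
tcp_rot: [[0.492, -0.797, 0.35], [-0.185, 0.298, 0.937], [-0.85, -0.526, -0.001]]
force: [-0.2, -0.5, -0.7]
opening: 0.534
```

Run:
```python
from ov import *
To,TR=tubeframe(p_f)
delta(To+TR[:,2]*.106,Rtube())
c=tubeov('w5')
a=cv2.imread('pics/w5.png')[130:290,220:420];cv2.imwrite('pics/w5z.png',cv2.resize(a,None,fx=4,fy=3.7,interpolation=0))
```

```text
at [ 0.5579 -0.2939  0.1395] t 7.6 open 0.534 F [-0.2 -0.5 -0.7]
delta [ 0.0038  0.0027 -0.0002] [-0.08 -0.12 -0.26]
```

View pics/w5z.png

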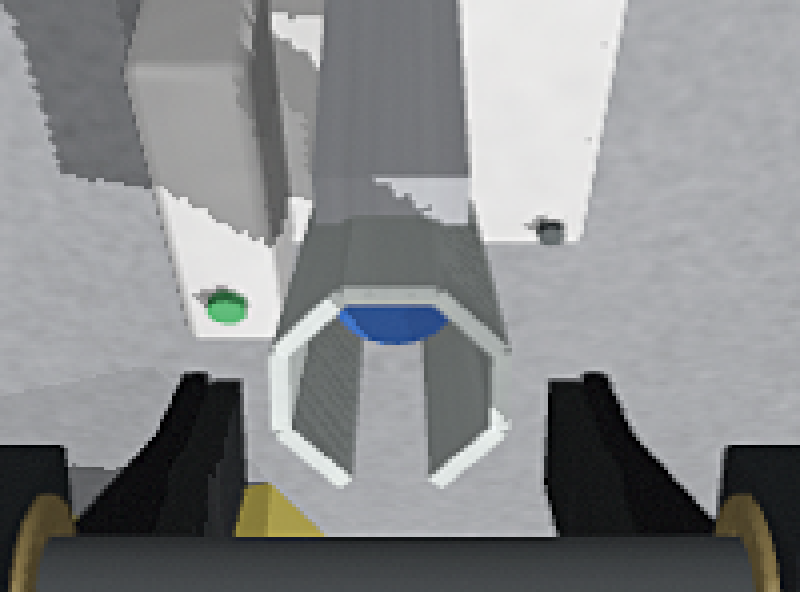

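Blue slid down the tube. I retreat and go for white.

>>> {"op": "play_rows", "data": {
  "rows": [
    [[-0.045,0,0,0,0,0,0.06],[-0.095,0,0,0,0,0,0.06],[-0.13,0,0.01,0,0,8,0.06],[-0.13,0,0.05,0,0,16,0.06],[-0.13,0,0.1,0,0,24,0.06],[-0.13,0,0.15,0,0,32,0.06]]
  ]
}}

```text
time_s: 8.25
position: [0.5387, -0.15, 0.2505]
tcp_rot: [[0.118, -0.929, 0.35], [-0.038, 0.348, 0.937], [-0.992, -0.123, 0.006]]
force: [1.4, -0.6, -0.6]
opening: 0.69
```

Run:
```python
from ov import *
for n,o in(('scene',(200,95)),('top',(400,160))):
    c=capture(n);cv2.imwrite(f'pics/{n}6.png',cv2.resize(c['pixels'][o[1]:o[1]+100,o[0]:o[0]+130,::-1],None,fx=6,fy=6,interpolation=2))
delta([.5625,.292,.14],Rdown())
```

```text
at [ 0.5451 -0.1446  0.251 ] t 8.35 open 0.689 F [-0.2 -1.1 -1. ]
delta [0.0972 0.1446 0.4158] [0.67 0.63 7.5 ]
```

View pics/top6.png

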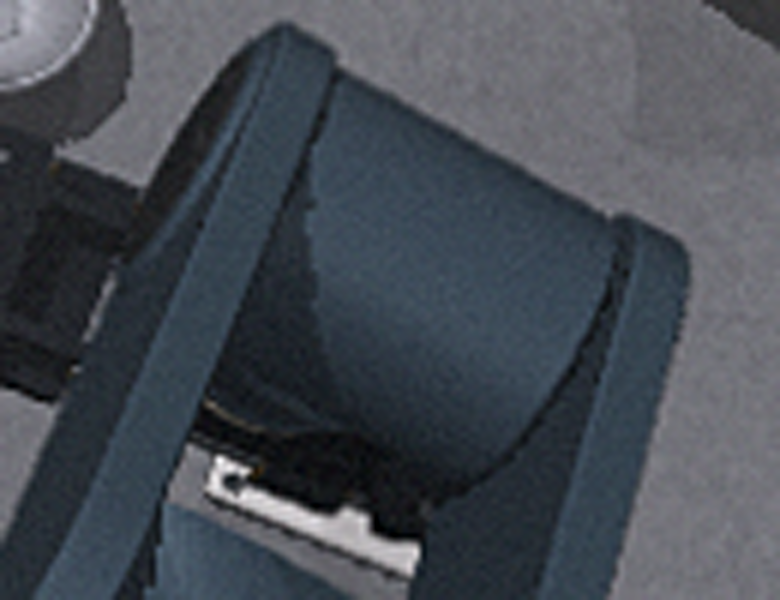

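>>> {"op": "play_rows", "data": {
  "rows": [
    [[0.02,0.015,0.045,0.7,0.6,7.5,0.06],[0.03,0.03,0.09,0.7,0.6,7.5,0.06],[0.04,0.045,0.135,0.7,0.6,7.5,0.06],[0.04,0.06,0.18,0.7,0.6,7.5,0.06],[0.05,0.075,0.225,0.7,0.6,7.5,0.06],[0.06,0.09,0.27,0.7,0.6,7.5,0.06],[0.07,0.105,0.315,0.7,0.6,7.5,0.06],[0.08,0.12,0.36,0.7,0.6,7.5,0.06],[0.09,0.135,0.39,0.7,0.6,7.5,0.06],[0.097,0.1446,0.416,0.7,0.6,7.5,0.06],[0.097,0.1446,0.416,0.7,0.6,7.5,0.06],[0.097,0.1446,0.416,0.7,0.6,7.5,0.06]]
  ]
}}

```text
time_s: 9.55
position: [0.56, 0.2868, 0.1376]
tcp_rot: [[-0.005, -0.935, 0.356], [0.0, 0.356, 0.935], [-1.0, 0.005, -0.001]]
force: [-0.1, -0.6, -0.2]
opening: 0.687
```

Run:
```python
from ov import *
delta([.5625,.292,.036],Rdown())
c=capture('wrist');cv2.imwrite('pics/w7.png',c['pixels'][:,:,::-1])
print(proj(c,[[.5625,.292,.059],[.5625,.292,.004]]))
c=capture('top');cv2.imwrite('pics/top7.png',cv2.resize(c['pixels'][160:260,400:530,::-1],None,fx=6,fy=6,interpolation=2))
print(capture.__name__)
```

```text
at [0.56   0.2868 0.1376] t 9.55 open 0.687 F [-0.1 -0.6 -0.2]
delta [ 0.1016 -0.0009  0.0059] [-0.45 -0.08 -0.28]
[[326.53387006 205.21305984]
 [325.27175525 188.19506807]]
drawn_camera
```

View pics/w7.png

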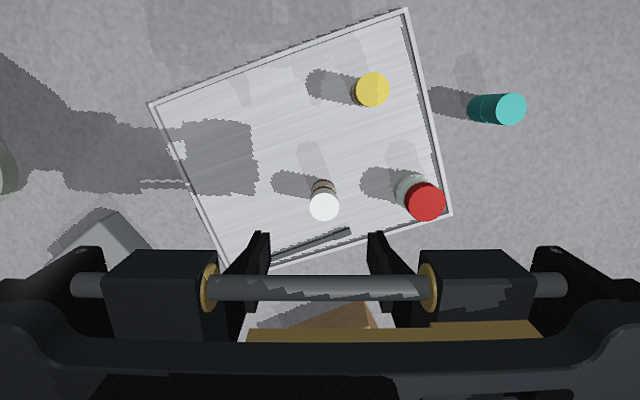

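View pics/top7.png

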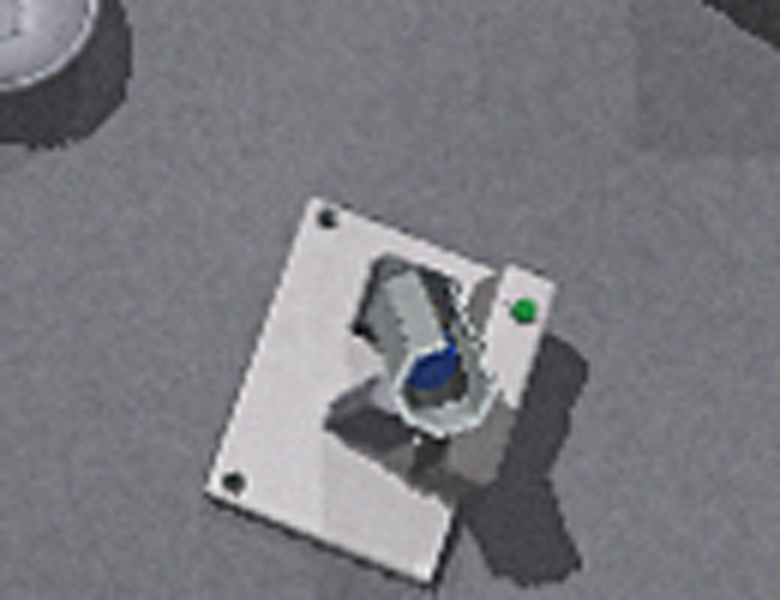

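Blue sits deep in the tube. The white cap is at (324,206), as predicted with the bias. I grasp it.

>>> {"op": "play_rows", "data": {
  "rows": [
    [[0.03,-0.001,0.006,-0.4,0,0,0.06],[0.06,-0.001,0.006,-0.4,0,0,0.06],[0.085,-0.001,0.006,-0.4,0,0,0.06],[0.101,-0.001,0.006,-0.4,0,0,0.06],[0.101,-0.001,0.006,-0.4,0,0,0.06],[0.101,-0.001,0.006,-0.4,0,0,0.015],[0.101,-0.001,0.006,-0.4,0,0,0.015],[0.101,-0.001,0.006,-0.4,0,0,0.015],[0.101,-0.001,0.006,-0.4,0,0,0.015],[0.101,-0.001,0.006,-0.4,0,0,0.015],[0.101,-0.001,0.006,-0.4,0,0,0.015]]
  ]
}}

```text
time_s: 10.75
position: [0.5634, 0.2927, 0.0377]
tcp_rot: [[-0.003, -0.937, 0.35], [0.001, 0.35, 0.937], [-1.0, 0.004, 0.0]]
force: [0.1, -0.6, 1.1]
opening: 0.291
```

Run:
```python
from h import *
To,TR=tubeframe(p_f)
t=To+TR[:,2]*.25
delta(t,Rtube())
```

```text
at [0.5634 0.2927 0.0377] t 10.75 open 0.291 F [ 0.1 -0.6  1.1]
delta [-0.2198 -0.1229 -0.5518] [-1.10e-01 -3.00e-02 -3.22e+01]
```

>>> {"op": "play_rows", "data": {
  "rows": [
    [[-0.045,0,0,0,0,0,0.015],[-0.09,0,0,0,0,0,0.015],[-0.13,-0.005,-0.02,0,0,0,0.015],[-0.16,-0.01,-0.055,0,0,0,0.015],[-0.19,-0.02,-0.09,0,0,0,0.015],[-0.21,-0.03,-0.135,0,0,0,0.015],[-0.22,-0.04,-0.18,0,0,0,0.015],[-0.22,-0.05,-0.225,0,0,0,0.015],[-0.22,-0.06,-0.27,0,0,-6,0.015],[-0.22,-0.07,-0.315,0,0,-12,0.015],[-0.22,-0.08,-0.36,0,0,-18,0.015],[-0.22,-0.09,-0.405,0,0,-24,0.015]]
  ]
}}

```text
time_s: 11.95
position: [0.5058, -0.12, 0.2577]
tcp_rot: [[0.381, -0.856, 0.35], [-0.144, 0.319, 0.937], [-0.913, -0.408, -0.002]]
force: [1.4, 0.2, -1.4]
opening: 0.288
```

Run:
```python
from h import *
To,TR=tubeframe(p_f)
delta(To+TR[:,2]*.2,Rtube())
```

```text
at [ 0.5058 -0.12    0.2577] t 11.95 open 0.288 F [ 1.4  0.2 -1.4]
delta [ 0.0639 -0.0366 -0.1449] [-0.03 -0.15 -7.95]
```

>>> {"op": "play_rows", "data": {
  "rows": [
    [[0,-0.01,-0.04,0,0,-4,0.015],[0,-0.02,-0.085,0,0,-8,0.015],[0.01,-0.035,-0.125,0,0,-8,0.015],[0.03,-0.037,-0.14,0,0,-8,0.015],[0.05,-0.037,-0.14,0,0,-8,0.015],[0.062,-0.037,-0.14,0,0,-8,0.015],[0.062,-0.037,-0.14,0,0,-8,0.015],[0.062,-0.037,-0.14,0,0,-8,0.015]]
  ]
}}

```text
time_s: 12.75
position: [0.5123, -0.27, 0.2151]
tcp_rot: [[0.492, -0.797, 0.35], [-0.184, 0.298, 0.937], [-0.851, -0.526, -0.0]]
force: [-0.3, -0.4, -1.0]
opening: 0.289
```

Run:
```python
from h import *
To,TR=tubeframe(p_f)
delta(To+TR[:,2]*.152,Rtube())
```

```text
at [ 0.5123 -0.27    0.2151] t 12.75 open 0.289 F [-0.3 -0.4 -1. ]
delta [ 0.0489 -0.0007 -0.0067] [-0.08 -0.06 -0.29]
```

>>> {"op": "play_rows", "data": {
  "rows": [
    [[0.02,-0.001,-0.0065,0,0,-0.3,0.015],[0.04,-0.001,-0.0065,0,0,-0.3,0.015],[0.049,-0.001,-0.0065,0,0,-0.3,0.015],[0.049,-0.001,-0.0065,0,0,-0.3,0.015],[0.049,-0.001,-0.0065,0,0,-0.3,0.015]]
  ]
}}

```text
time_s: 13.25
position: [0.5353, -0.2855, 0.1749]
tcp_rot: [[0.498, -0.794, 0.35], [-0.187, 0.296, 0.937], [-0.847, -0.531, -0.001]]
force: [0.0, 0.2, 0.2]
opening: 0.289
```

Run:
```python
from ov import *
To,TR=tubeframe(p_f)
delta(To+TR[:,2]*.152,Rtube())
c=tubeov('w8')
a=cv2.imread('pics/w8o.png')[130:290,220:420];cv2.imwrite('pics/w8z.png',cv2.resize(a,None,fx=4,fy=3.7,interpolation=0))
```

```text
at [ 0.5353 -0.2855  0.1749] t 13.25 open 0.289 F [0.  0.2 0.2]
delta [ 0.0006  0.001  -0.0003] [-0.04 -0.09  0.11]
```

View pics/w8z.png

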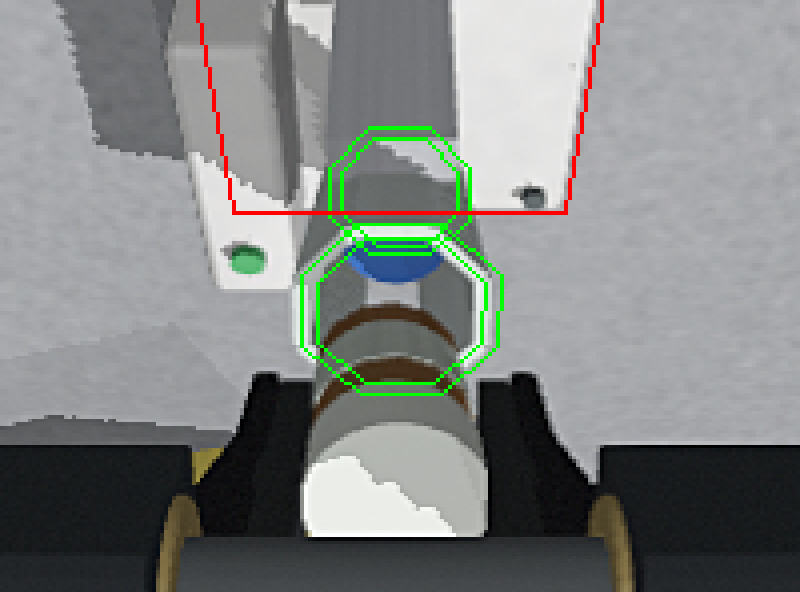

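Same alignment as before, with blue visible deep inside the tube. I insert white the same way.

>>> {"op": "play_rows", "data": {
  "rows": [
    [[0.006,0.0015,0,0,0,0,0.015],[0.012,0.0015,0,0,0,0,0.015],[0.018,0.0015,0,0,0,0,0.015],[0.024,0.0015,0,0,0,0,0.015],[0.03,0.0015,0,0,0,0,0.015],[0.036,0.002,0,0,0,0,0.015],[0.041,0.002,0,0,0,0,0.015],[0.044,0.002,0,0,0,0,0.015],[0.044,0.002,0,0,0,0,0.015]]
  ]
}}

```text
time_s: 14.2
position: [0.5579, -0.2935, 0.1382]
tcp_rot: [[0.491, -0.797, 0.352], [-0.186, 0.299, 0.936], [-0.851, -0.525, -0.001]]
force: [-0.0, -0.7, -0.6]
opening: 0.286
```

Run:
```python
from ov import *
To,TR=tubeframe(p_f)
delta(To+TR[:,2]*.106,Rtube())
```

```text
at [ 0.5579 -0.2935  0.1382] t 14.2 open 0.286 F [-0.  -0.7 -0.6]
delta [ 0.0027  0.002  -0.0006] [-0.13 -0.17 -0.33]
```

>>> {"op": "play_rows", "data": {
  "rows": [
    [[0.001,0,0,0,0,0,0.05],[0.001,0,0,0,0,0,0.05],[0.001,0,0,0,0,0,0.05],[0.001,0,0,0,0,0,0.05],[0.001,0,0,0,0,0,0.05],[-0.03,0,0,0,0,0,0.05],[-0.06,0,0,0,0,0,0.06],[-0.06,0,0,0,0,0,0.06]]
  ]
}}

```text
time_s: 15.0
position: [0.5278, -0.2824, 0.1924]
tcp_rot: [[0.493, -0.795, 0.352], [-0.188, 0.297, 0.936], [-0.849, -0.528, -0.003]]
force: [0.5, 0.5, 0.3]
opening: 0.656
```

Run:
```python
from ov import *
To,TR=tubeframe(p_f)
delta(To+TR[:,2]*.2,Rtube())
c=tubeov('w9')
print('white cap pred',proj(c,[To+TR[:,2]*.11,To+TR[:,2]*.125]))
a=cv2.imread('pics/w9o.png')[130:290,220:420];cv2.imwrite('pics/w9z.png',cv2.resize(a,None,fx=4,fy=3.7,interpolation=0))
```

```text
at [ 0.5278 -0.2824  0.1924] t 15.0 open 0.656 F [0.5 0.5 0.3]
delta [-0.0284  0.0035 -0.0007] [-0.08 -0.27 -0.12]
white cap pred [[319.55538784 207.49429001]
 [319.51893417 214.08627237]]
```

View pics/w9z.png

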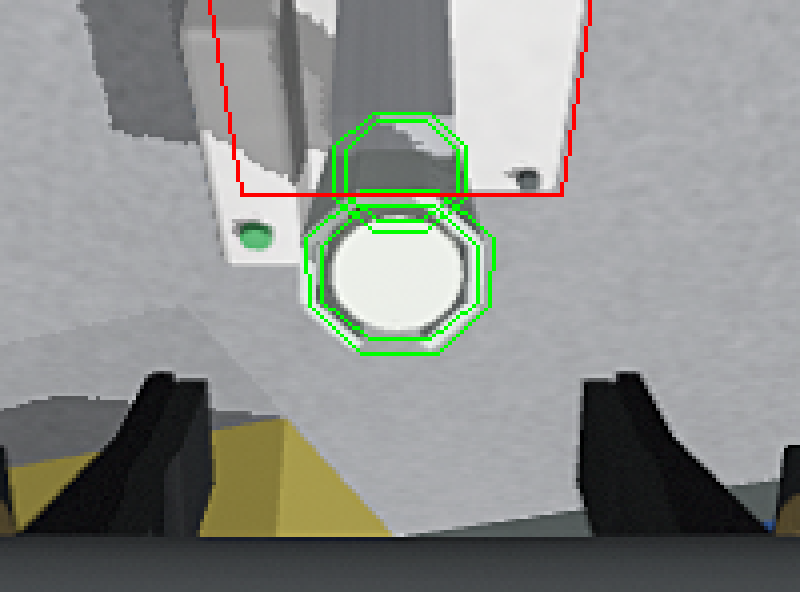

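White dropped into the mouth, with its cap centred at (320,203) and slightly toward the lower wall, as expected. On to yellow.

>>> {"op": "play_rows", "data": {
  "rows": [
    [[-0.045,0,0,0,0,0,0.06],[-0.06,0,0.04,0,0,8,0.06],[-0.06,0.0,0.085,0,0,16,0.06],[-0.06,0.0,0.13,0,0,24,0.06],[-0.06,0.0,0.175,0,0,32,0.06],[-0.06,0.0,0.22,0,0,32,0.06],[-0.06,0.01,0.265,0,0,32,0.06],[-0.06,0.02,0.31,0,0,32,0.06],[-0.06,0.03,0.355,0,0,32,0.06],[-0.06,0.04,0.4,0,0,32,0.06],[-0.06,0.05,0.44,0,0,32,0.06],[-0.06,0.05,0.44,0,0,32,0.06]]
  ]
}}

```text
time_s: 16.25
position: [0.6133, 0.1625, 0.2113]
tcp_rot: [[-0.008, -0.939, 0.345], [0.004, 0.345, 0.939], [-1.0, 0.009, 0.001]]
force: [-0.5, -0.6, -0.3]
opening: 0.691
```

Run:
```python
from h import *
from rig import *
delta([.4853,.362,.13],Rdown())
cs={n:capture(n) for n in('scene','top')}
To,TR=tubeframe(p_f)
out=[]
for n,off in(('scene',(215,100)),('top',(435,185))):
    im=cv2.resize(cs[n]['pixels'][off[1]:off[1]+60,off[0]:off[0]+65,::-1],None,fx=6,fy=6,interpolation=2);b=im.copy()
    def L(pts,col):
        u=((proj(cs[n],pts)-off+.5)*6-.5);cv2.polylines(b,[np.round(u).astype(int)],True,col,1)
    L(circ(To+TR[:,2]*.11-TR[:,0]*.0035,TR[:,0],TR[:,1],.013),(0,0,255));L(circ(To+TR[:,2]*.1,TR[:,0],TR[:,1],.0195),(0,255,0))
    out.append(np.hstack([im,b]))
cv2.imwrite('pics/chk10.png',np.vstack(out)[:,:800]);print(np.vstack(out).shape)
```

```text
at [0.6133 0.1625 0.2113] t 16.25 open 0.691 F [-0.5 -0.6 -0.3]
delta [0.0832 0.1882 0.143 ] [ 0.22  0.07 -0.52]
(720, 780, 3)
```

View pics/chk10.png

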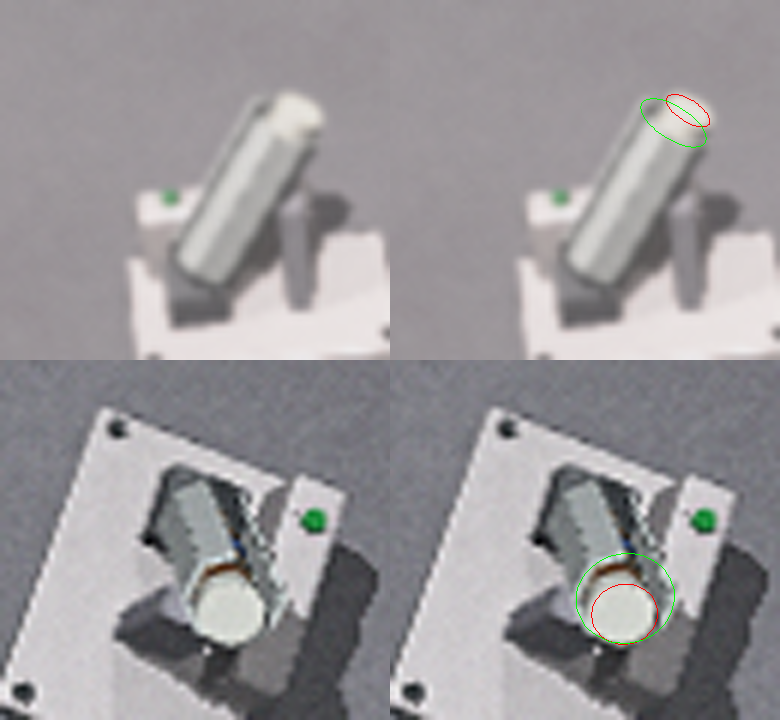

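Both views fit white seated, with about 10 mm standing out (red circle = expected cap). Now yellow.

>>> {"op": "play_rows", "data": {
  "rows": [
    [[0.02,0.04,0.03,0,0,-0.5,0.06],[0.03,0.075,0.06,0,0,-0.5,0.06],[0.04,0.11,0.085,0,0,-0.5,0.06],[0.06,0.145,0.11,0,0,-0.5,0.06],[0.08,0.175,0.135,0,0,-0.5,0.06],[0.083,0.188,0.143,0,0,-0.5,0.06],[0.083,0.188,0.143,0,0,-0.5,0.06],[0.083,0.188,0.143,0,0,-0.5,0.06]]
  ]
}}

```text
time_s: 17.15
position: [0.4893, 0.3545, 0.1323]
tcp_rot: [[0.004, -0.936, 0.353], [-0.003, 0.353, 0.936], [-1.0, -0.005, -0.001]]
force: [0.4, 0.4, 0.3]
opening: 0.69
```

Run:
```python
from h import *
from rig import *
delta([.4853,.362,.036],Rdown())
c=capture('wrist');cv2.imwrite('pics/w11.png',c['pixels'][:,:,::-1])
print(proj(c,[[.4853,.362,.059]]))
```

```text
at [0.4893 0.3545 0.1323] t 17.15 open 0.69 F [0.4 0.4 0.3]
delta [0.0962 0.0069 0.0057] [-0.27 -0.05  0.29]
[[326.58263614 198.85404661]]
```

View pics/w11.png

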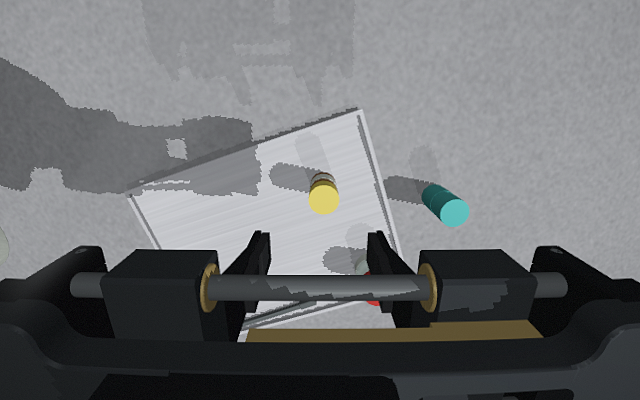

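>>> {"op": "play_rows", "data": {
  "rows": [
    [[0.03,0.007,0.0055,0,0,0.3,0.06],[0.06,0.007,0.0055,0,0,0.3,0.06],[0.085,0.007,0.0055,0,0,0.3,0.06],[0.096,0.007,0.0055,0,0,0.3,0.06],[0.096,0.007,0.0055,0,0,0.3,0.06],[0.096,0.007,0.0055,0,0,0.3,0.015],[0.096,0.007,0.0055,0,0,0.3,0.015],[0.096,0.007,0.0055,0,0,0.3,0.015],[0.096,0.007,0.0055,0,0,0.3,0.015],[0.096,0.007,0.0055,0,0,0.3,0.015],[0.096,0.007,0.0055,0,0,0.3,0.015]]
  ]
}}

```text
time_s: 18.3
position: [0.4834, 0.3633, 0.036]
tcp_rot: [[-0.002, -0.936, 0.352], [-0.0, 0.352, 0.936], [-1.0, 0.001, -0.001]]
force: [-0.2, 0.5, 1.7]
opening: 0.288
```

Run:
```python
from h import *
delta([.5638,.0306,.16],Rdown())
```

```text
at [0.4834 0.3633 0.036 ] t 18.3 open 0.288 F [-0.2  0.5  1.7]
delta [-0.124  -0.1921 -0.2832] [-0.21 -0.05 -0.08]
```

>>> {"op": "play_rows", "data": {
  "rows": [
    [[-0.045,0,0,0,0,0,0.015],[-0.09,0,0,0,0,0,0.015],[-0.12,-0.02,-0.03,0,0,0,0.015],[-0.14,-0.045,-0.065,0,0,0,0.015],[-0.14,-0.07,-0.105,0,0,0,0.015],[-0.14,-0.095,-0.145,0,0,0,0.015],[-0.14,-0.12,-0.185,0,0,0,0.015],[-0.135,-0.145,-0.22,0,0,0,0.015],[-0.13,-0.17,-0.255,0,0,0,0.015],[-0.124,-0.192,-0.283,0,0,0,0.015],[-0.124,-0.192,-0.283,0,0,0,0.015],[-0.124,-0.192,-0.283,0,0,0,0.015]]
  ]
}}

```text
time_s: 19.5
position: [0.5634, 0.03, 0.1593]
tcp_rot: [[-0.003, -0.935, 0.354], [-0.0, 0.354, 0.935], [-1.0, 0.003, -0.001]]
force: [0.7, -0.6, -0.0]
opening: 0.288
```

```bash
cat > ring.py <<'E'
from h import *
from rig import *
def look(name,p=(.5638,.0306)):
    delta([*p,.10],Rdown())
    c=capture('wrist');pickle.dump(c,open(name+'.pkl','wb'));im=c['pixels'][:,:,::-1].copy()
    a=im.copy()
    for z,r in((.053,.0215),(.053,.0165)):cv2.polylines(im,[np.round(proj(c,circ([*p,z],X,Y,r))).astype(int)],True,(0,0,255),1)
    y0,y1,x0,x1=140,300,240,400
    cv2.imwrite(f'pics/{name}.png',np.hstack([cv2.resize(q[y0:y1,x0:x1],None,fx=2.5,fy=2.5,interpolation=0) for q in(a,im)]))
E
python3 -c "
from ring import *
look('r1')"
```

```text
at [0.5634 0.03   0.1593] t 19.5 open 0.288 F [ 0.7 -0.6 -0. ]
delta [ 0.0593 -0.0004  0.0007] [-0.35 -0.07 -0.18]
```

View pics/r1.png

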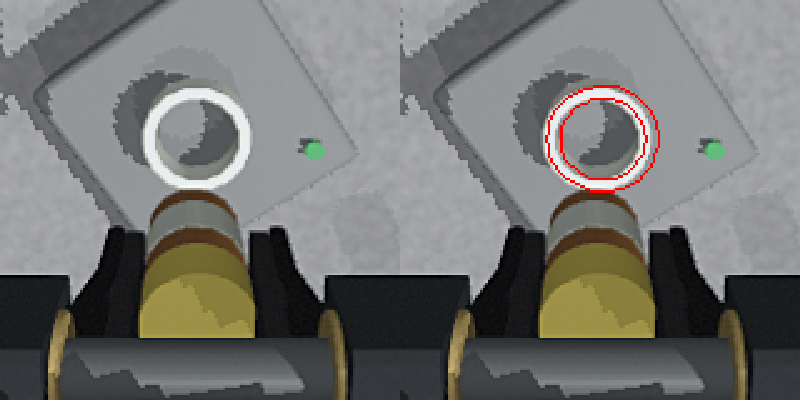

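Ring centre at crop (197,139), vial foot column 194, with the usual camera bias, so they are aligned. The vial sits about 1.5 mm forward in the jaws, which I compensate for.

>>> {"op": "play_rows", "data": {
  "rows": [
    [[0.03,0.001,0.0005,-0.3,0,-0.2,0.015],[0.055,0.001,0.0005,-0.3,0,-0.2,0.015],[0.068,0.001,0.0005,-0.3,0,-0.2,0.015],[0.072,0.001,0.0005,-0.3,0,-0.2,0.015],[0.072,0.001,0.0005,-0.3,0,-0.2,0.015]]
  ]
}}

```text
time_s: 20.05
position: [0.5626, 0.0322, 0.0876]
tcp_rot: [[0.0, -0.938, 0.346], [-0.002, 0.346, 0.938], [-1.0, -0.001, -0.001]]
force: [-0.7, 0.1, 0.1]
opening: 0.291
```

```bash
python3 -c "
from ring import *
look('r2')"
```

```text
at [0.5626 0.0322 0.0876] t 20.05 open 0.291 F [-0.7  0.1  0.1]
delta [-0.0124 -0.0017 -0.0011] [ 0.15 -0.08  0.06]
```

View pics/r2.png

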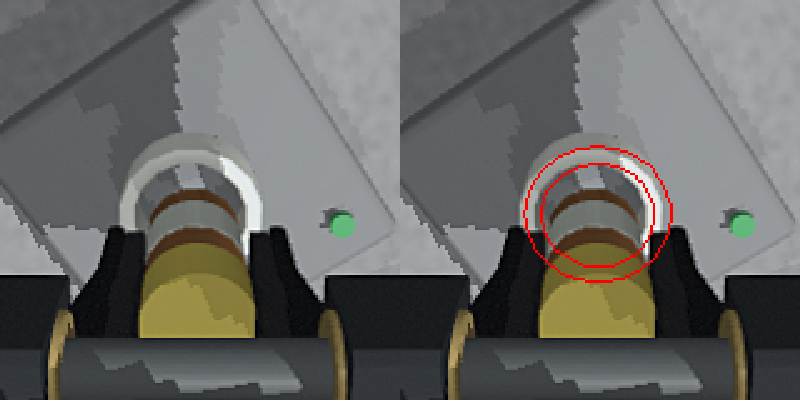

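>>> {"op": "play_rows", "data": {
  "rows": [
    [[0.005,0.001,-0.0005,0,0,0,0.015],[0.01,0.001,-0.0005,0,0,0,0.015],[0.015,0.001,-0.0005,0,0,0,0.015],[0.019,0.001,-0.0005,0,0,0,0.015],[0.019,0.001,-0.0005,0,0,0,0.015]]
  ]
}}

```text
time_s: 20.6
position: [0.5612, 0.0312, 0.068]
tcp_rot: [[-0.0, -0.938, 0.347], [-0.002, 0.347, 0.938], [-1.0, -0.0, -0.002]]
force: [-0.2, 0.1, 0.0]
opening: 0.293
```

Foot is about 1 mm above the floor with no force. I release.

>>> {"op": "play_rows", "data": {
  "rows": [
    [[0.001,0,0,0,0,0,0.015],[0.001,0,0,0,0,0,0.032],[0.001,0,0,0,0,0,0.05],[0.001,0,0,0,0,0,0.06],[0.001,0,0,0,0,0,0.06],[-0.02,0,0,0,0,0,0.06],[-0.06,0,0,0,0,0,0.06],[-0.1,0,0,0,0,0,0.06],[-0.12,0.05,0,0,0,0,0.06],[-0.13,0.1,0,0,0,0,0.06],[-0.13,0.14,0.04,0,0,0,0.06],[-0.13,0.14,0.08,0,0,0,0.06]]
  ]
}}

```text
time_s: 21.8
position: [0.452, 0.1552, 0.1987]
tcp_rot: [[-0.005, -0.937, 0.349], [-0.003, 0.349, 0.937], [-1.0, 0.004, -0.004]]
force: [1.0, -0.9, -0.7]
opening: 0.687
```

>>> {"op": "play_rows", "data": {
  "rows": [
    [[0,0,0.04,0,0,0,0.06],[0,0,0.08,0,0,0,0.06],[0,0,0.12,0,0,0,0.06],[0,0,0.16,0,0,0,0.06],[0,0,0.2,0,0,0,0.06],[0,0,0.2,0,0,0,0.06],[0,0,0.2,0,0,0,0.06]]
  ]
}}

```text
time_s: 22.5
position: [0.5268, 0.343, 0.1976]
tcp_rot: [[0.0, -0.938, 0.345], [-0.003, 0.345, 0.938], [-1.0, -0.001, -0.003]]
force: [-0.4, -0.0, -0.3]
opening: 0.688
```

Run:
```python
from h import *
from rig import *
s=read_state();print(s['time_s'],s['position'],s['force'])
cs={n:capture(n) for n in('scene','top')}
for n in cs: cv2.imwrite(f'pics/f_{n}.png',cs[n]['pixels'][:,:,::-1])
To,TR=tubeframe(p_f);out=[]
for n,offs in(('scene',((215,100),(285,165))),('top',((435,185),(310,195)))):
  row=[]
  for off in offs:
    b=cv2.resize(cs[n]['pixels'][off[1]:off[1]+48,off[0]:off[0]+64,::-1],None,fx=6,fy=6,interpolation=2)
    def L(pts,col):
        u=((proj(cs[n],pts)-off+.5)*6-.5);cv2.polylines(b,[np.round(u).astype(int)],True,col,1)
    L(circ(To+TR[:,2]*.11-TR[:,0]*.0035,TR[:,0],TR[:,1],.013),(0,0,255))
    L(circ([.5638,.0306,.09],X,Y,.013),(0,0,255))
    row.append(b)
  out.append(np.hstack(row))
cv2.imwrite('pics/f.png',np.vstack(out))
c=cs['top'];hsv=cv2.cvtColor(c['pixels'],cv2.COLOR_RGB2HSV)
for n in cs:
    hsv=cv2.cvtColor(cs[n]['pixels'],cv2.COLOR_RGB2HSV);m=cv2.inRange(hsv,np.array((18,110,90)),np.array((35,255,255)))
    m[:165]=0;m[260:]=0;m[:,:290]=0;m[:,370:]=0
    y,x=np.nonzero(m);o=np.array([x.mean(),y.mean()]);print(n,len(x),o)
    zz=(.075,.09) 
    q=least_squares(lambda p:silh(cs[n],np.vstack([circ([*p,z],X,Y,.013) for z in zz]))-o,[.56,.03]).x;print(q)
```

```text
22.5 [0.52682573 0.34302992 0.19758181] [-0.3907553  -0.0328374  -0.31729334]
scene 82 [314.12195122 191.82926829]
[0.56315939 0.03026671]
top 89 [341.03370787 220.71910112]
[0.56453343 0.02971157]
```

View pics/f.png

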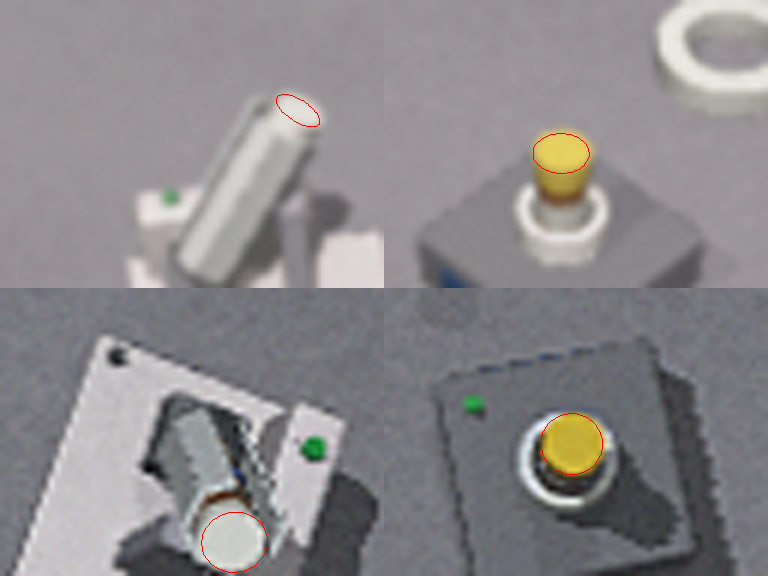

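View pics/f_scene.png

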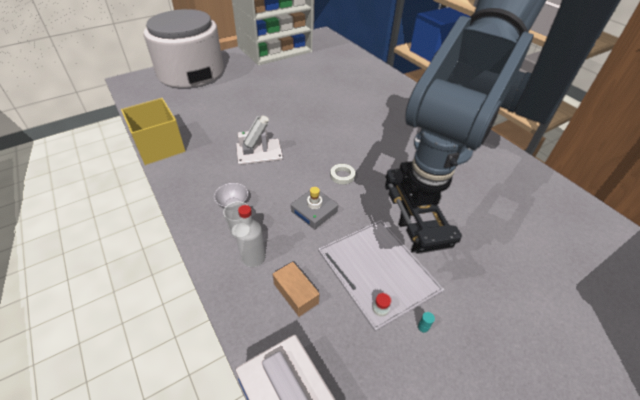

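All three vials match their expected places. The yellow cap measures within about 1 mm of the ring axis in both views, the bystanders are unmoved, and the arm is clear. I hand the job in.

```bash
python3 -c "
from rig import *
print(hand_in())"
```

```text
the job is handed in; nothing more can be done
None
```

I slid the blue vial and then the white one down the leaning feed tube, stood the yellow vial in the ring, and handed the job in at about 22.6 s of the 67 s allowed. No verdict came back.

- **Tube:** blue was visible deep inside after its release. White stands about 10 mm out of the mouth, and its cap matched the expected seated position in both the scene and top views. Both vials went in with no noticeable contact force.
- **Ring:** the yellow vial stands upright, and its cap measured within about 1 mm of the ring axis in both views.
- **Everything else:** by eye in the final pictures, nothing else on the table had moved. I left the turquoise look-alike alone and parked the gripper clear of everything.
- **Disagreement:** the wrist camera read about 2 px to one side throughout. The vials held in the jaws showed the same shift, so I took it as a camera offset and kept the scene and top-view positions. The scene and top cameras differed by 1–2 mm.

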